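# Set the rail width of a board track by feel and run the board to its stop

### The job

Set this board track to the circuit board lying in it: wind the black knob clockwise until the sliding rail comes up firm against the board and the knob will go no further, then turn the knob back exactly three clicks so that the board has running clearance. Then slide the board along between the rails until it rests against the end stop. Feel for the end of travel and do not force the knob on into the board, push the board gently, and leave the tools and supplies around it where they are.

Things in the scene. Friction and masses are not known exactly. Their poses are not given: they have to be found in the camera images.
- track: Aluminium circuit-board track, fixed. Origin: under its middle; x across the rails (knob side to fixed rail), y along them, z up. Base plate x -85..67, y -98..98 mm. Two rails along y, -95..95: the fixed one's inner face at x = 50 mm, the sliding one nearer the knob. Ledges 11 mm wide at z = 30 mm carry the board; beside them upright faces guide its edges, under lips 3 mm wide (top z = 34.3).
- rail: The sliding rail (190 mm long, 12 mm thick), driven along the track's x by the knob. Axes as the track's; origin straight below rail_face, level with the track's origin. Once it pinches the board, the force on the board grows by about 65 N per mm of rail; 50 N is too much for the board.
- rail_face (a point): Middle of the sliding rail's length, top edge of its upright inner face, which meets the board. Gap between the two faces = 50 mm minus this point's x in the track's frame; the board between them is 42 mm wide, so the knob starts 4 to 8 clicks short of it.
- knob_grip (a point): On the upright axis of the black ribbed knob (33 mm across, grip 49 to 83 mm above the track's origin), at the height to grip, 73 mm. Below it a skirt 41 mm across; gearbox and plunger block beneath, up to 44 mm. Clockwise from above closes the rail. 20 clicks a turn (18 degrees, 0.9 mm of rail each); a click takes up to 0.04 N m; let go, the knob settles into the nearest click.
- knob_mark (a point): Outer end of the white index line on the knob's top, 13.5 mm from its axis: shows how far the knob has turned, not where the rail is. Past a click the torque swings from against to with the turn; at the stop it only climbs: 0.08 N m at about 25 N on the board, reached a quarter click past the last click; 0.12 half a click past. Count the three clicks back from that last click.
- board: Green circuit board, loose on the ledges: 42 wide, 60 long (along the track), 2 mm thick, 50 g. Origin: its middle, 2 mm below its underside; own y points along the track to the end stop. At the trailing end stands a white connector, centred, 8 wide, 12 long (own y -31..-19), top 10 mm above the origin: good to push. A capacitor 7 mm wide, 10 mm high, near the leading end.
- stop_face (a point): Middle of the end stop's face, a finger with a rubber strip across the track's -y end (x = 29, y = -88 mm in the track's frame). The board's leading edge meets it; the board's origin is then 30 mm short of it.
- solder_reel: Reel of solder with blue ends, 55 mm across, 30 mm high, on the mat behind the track; leave alone. Origin: centre of its underside.
- side_cutter: Side cutters with blue handles, 123 mm long, lying on the mat left of the track; leave alone. Origin: centre of its underside.
- flux_bottle: Cream flux bottle with a red needle cap, 30 mm across, 93 mm high, on the bench right of the track; leave alone. Origin: centre of its underside.

How it is judged:
On the way, in this order (a step that is already met when the one before it is completed fails the run):
1. the sliding rail is wound up firm against the board (contact force between rail and board above 4 N), for 0.2 s.
2. the knob is turned back three clicks (x of rail_face in the frame of track between 0.00512 and 0.00572 m), for 0.3 s.
3. the board is slid along to the end stop (y of board in the frame of track below -0.0562 m and z of board in the frame of track between 0.0265 and 0.0295 m), for 0.2 s.
At the end, for the whole second after the job is handed in: the sliding rail stands three clicks back from where it was firm against the board (within a third of a click, 0.3 mm), and the board lies flat and still on both ledges with its leading edge within 1.8 mm of the end stop (all of step 2 and all of step 3 and linear speed of board below 0.01 m/s and angle between board's own z axis and vertical below 0.05 rad); the robot touches nothing.
It fails at once if the rail is wound on into the board with over 50 N (contact force between rail and board above 50 N).
It fails at once if the board is pushed or squeezed by the fingers with over 20 N (contact force between the fingers and board above 20 N).
It fails at once if the board is tipped out of the rails (angle between board's own z axis and vertical above 0.2 rad).
It fails at once if the solder reel, the side cutters or the flux bottle is moved by more than 15 mm or knocked over (distance of any of solder_reel, side_cutter, flux_bottle from where it was at the start of the episode above 0.015 m or angle between flux_bottle's own z axis and vertical above 0.5 rad).
It also fails if it takes over 53 s, if anything falls off the work surface, if the arm or the gripper's body presses on something with over 40 N, if the wrist force passes 120 N, or if a joint passes its speed limit or range.

### The arm

A 7-joint arm with a two-finger parallel gripper is mounted at the origin on a cart in front of the work surface, level with it; the furniture and walls round the work are solid. World frame = base frame: x ahead of the robot, y to its left, z up, the work surface at z = 0. Lengths are in m, angles in rad, forces in N, time in s.
With the tool pointing down it reaches from about 0.4 to 0.875 m from the base axis. Payload 19.3 kg.
Tool frame: the origin (TCP) lies midway between the tips of the shut fingers; the grasp point (between the pads) lies bot.grip_point_offset behind it (bot.grip_point_offset is the distance from the TCP to the grasp point, in m); z points along the fingers, y is the direction in which the jaws open and shut (so a half turn about z gives the same grasp; the last joint's range is limited). The gripper opens to 85 mm and grips with 20 to 120 N. Pads are 22 mm wide; open, the fingers measure 114 mm over their backs; the gripper's body (76 mm by 85 mm) begins 54 mm behind the grasp point. The pads swing forward as they close: fully open they stand 13 mm farther back than shut.
Start: joints at [-1.33, 0.521, -0.036, 1.599, 0.021, 1.021, -0.113], TCP at [0.191, 0.595, 0.231] pointing down, gripper open.
Joint ranges: [-2.91, 2.91], [-0.3, 2.13], [-1.5, 1.42], [0.17, 2.43], [-1.26, 4.41], [0.16, 1.93], [-2.52, 2.52]. Speed limits (rad/s): [1.89, 1.89, 2.39, 2.39, 3.01, 3.01, 3.01].

### API

Orientations are given as [roll, pitch, yaw] about the fixed x, y, z axes, in that order (R = Rz(yaw) Ry(pitch) Rx(roll)).
In Python, from workcell import bot gives the robot as it stands.
- The arm moves only by the tool servo_tool, never from a script. Its argument "rows" is a list that holds one entry, the list of rows, each a list of 6 numbers: the shift along the tool's x, y, z in cm, then the turn, a rotation vector about the tool's x, y, z in degrees. A call has 1 to 5 rows; each row shifts and turns the commanded pose from where the row before left it, along the tool's axes as they then stand; what a row does not reach is not made up. A row lasts 1/8 s, in which the tool goes at most 62.5 mm and 10.7 degrees, less where a joint would pass 70% of its speed; a pose out of reach is approached as far as the arm can. A call is refused whole if a number of a shift passes 6.25 or a number of a turn 10.7, either way. A call with a gripper value outside its range is refused whole. "grip" is the opening, from -1 (shut) to 1 (fully open), so that 0 is half open, set as the call begins (left out, the last holds). The fingers move at their own pace and stop on an object; "squeeze" is the grip in N (left out, the last holds). Time passes only in rows, so rows that do not move let the fingers close. It gives the time, the measured TCP pose, the force and the opening at its end, in the units of the state.
- bot.observe(): the state, without advancing time (a new reading comes with each control period).
- bot.grab_frame(name): name is "scene" or "top" or "wrist"; returns a dict with "image" (384x512x3 uint8, red, green, blue), "K" (3x3 intrinsics, pixels), "R" (3x3) and "t" (3): a world point X has camera coordinates R X + t; the wrist camera has in their place "mount" (4x4, takes a point from camera to tool coordinates, whose origin is the TCP and whose axes are the flange's). Camera axes: x right, y down, z forward; pixel columns grow to the right and rows downward; lengths in m; the calibration is good to about 2 mm. A picture is of the moment at which its call begins: read the wrist's pose just before it. There is no depth.
- bot.job_done(): hands the job in, once; it reports no verdict.
The state is a dict: "clock": time; "qpos": joint angles; "qd": joint speeds; "joint_efforts": joint torques, N m; "position": TCP position; "tool_rot": TCP orientation; "force": force on the tool from outside, world axes, zero at the start; "moment": the same for the moment, N m; "grip_width": finger opening in m.
Only numpy, scipy, OpenCV 4.12 (cv2) and the standard library are available. Lean on these libraries where they do the work, as an engineer would, in place of code of your own. Each camera call takes 0.05 s, during which the arm holds its last target.

## Working session

There is one attempt and no reset: what is moved stays moved. The work goes in short steps, Python scripts to look and compute and a tool call to move; the robot and the scene stay as the last step left them, time stands still between calls to the robot, and variables do not carry over. Pictures are saved under pics/ and viewed, and the job is handed in when it is done.

Besides the shell and the picture viewer there is one more tool, called after "Request:" as name([rows], argument=value, ...), one row to a line, values as JSON. servo_tool: Moves the arm, as the interface text tells. Its arguments: {"type":"object","properties":{"rows":{"type":"array"},"grip":{"type":"number"},"squeeze":{"type":"number"}},"required":["rows"]}

```bash
mkdir -p pics; ls; python3 - <<'E'
from workcell import bot
import cv2,pickle
s=bot.observe(); print(s, bot.grip_point_offset)
d={}
for n in ["scene","top"]:
    f=bot.grab_frame(n); d[n]=f
    cv2.imwrite(f"pics/{n}0.png",f["image"][:,:,::-1])
pickle.dump(d,open("cal.pkl","wb"))
E
```

```text
pics
{'clock': 0.0, 'qpos': array([-1.33021727,  0.52201736, -0.03632098,  1.59997871,  0.0212052 ,
        1.02111245, -0.11282442]), 'qd': array([-0.00046616, -0.00063118, -0.00034619,  0.00217592, -0.00100764,
       -0.00061679,  0.00024696]), 'joint_efforts': array([-2.50098812e-03, -9.27095246e+01,  1.97887123e+00, -3.69944715e+01,
        1.76667713e-02,  7.94260937e-03, -1.53627280e-05]), 'position': array([0.19106435, 0.59473395, 0.23073422]), 'tool_rot': array([-3.14046539e+00,  8.82996656e-05,  2.83077588e+00]), 'force': array([-0.23462062, -0.02171198,  0.24367188]), 'moment': array([ 0.01971973, -0.00183898,  0.03699106]), 'grip_width': 0.08505506847776574} 0.0187
```

View pics/scene0.png

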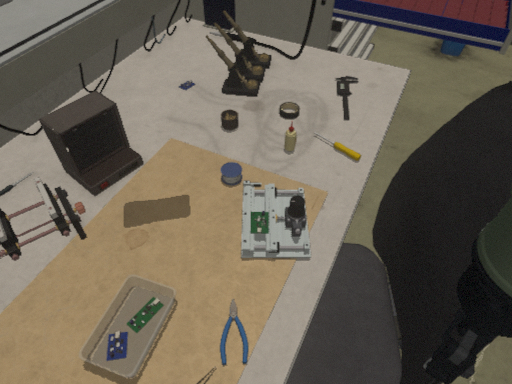

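View pics/top0.png

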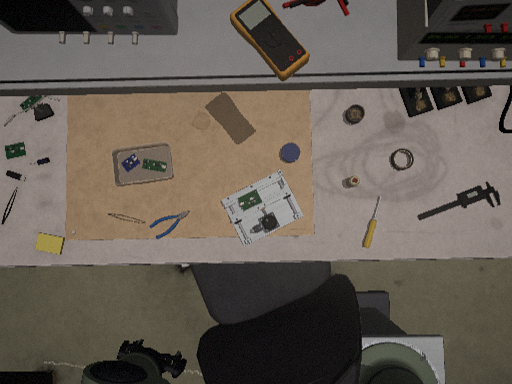

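```bash
python3 - <<'E'
import cv2,pickle
d=pickle.load(open("cal.pkl","rb"))
for n,(u,v,w,h) in {"scene":(225,165,100,100),"top":(210,160,100,90)}.items():
    f=d[n]; im=f["image"][v:v+h,u:u+w,::-1]
    cv2.imwrite(f"pics/{n}0c.png",cv2.resize(im,None,fx=6,fy=6,interpolation=cv2.INTER_CUBIC))
    print(n,f["K"],f["R"],f["t"])
E
```

```text
scene [[377.36506302   0.         253.06241698]
 [  0.         377.36506302 195.25277264]
 [  0.           0.           1.        ]] [[-0.8959735  -0.44408858  0.00410246]
 [-0.33674604  0.67332345 -0.6582079 ]
 [ 0.28954033 -0.59111832 -0.75282504]] [0.67505382 0.00616938 0.9455982 ]
top [[442.53013689   0.         257.39364912]
 [  0.         442.53013689 182.90306699]
 [  0.           0.           1.        ]] [[-0.01634197 -0.99958789 -0.0236007 ]
 [-0.99649073  0.01822021 -0.08169608]
 [ 0.08209243  0.0221828  -0.99637782]] [0.37241875 0.5886597  1.25514539]
```

View pics/scene0c.png

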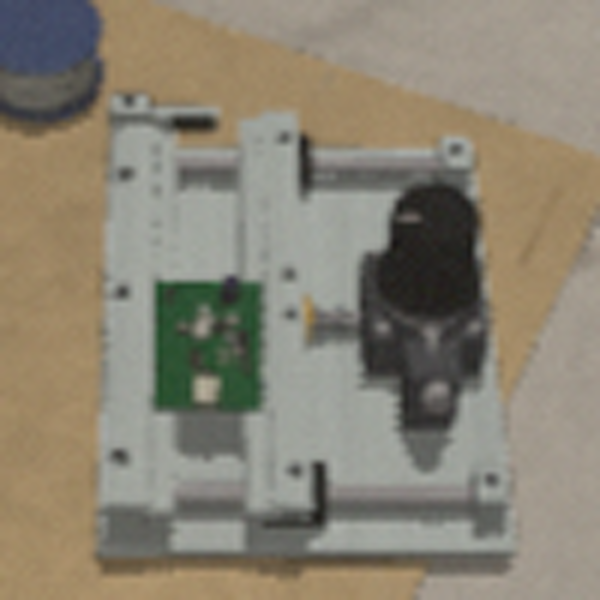

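View pics/top0c.png

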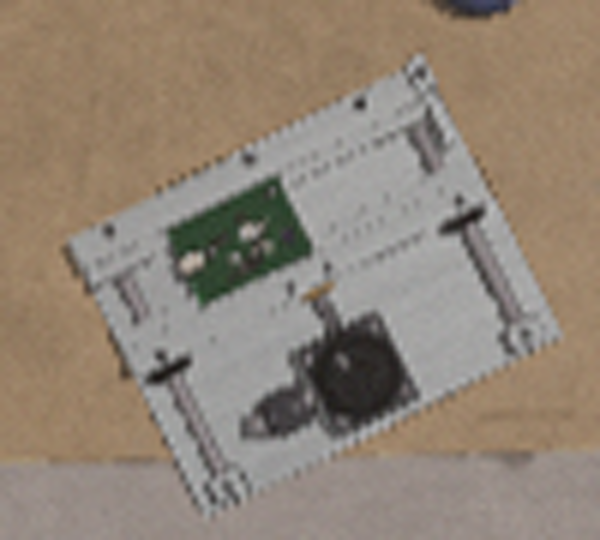

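```bash
cat > h.py <<'E'
import numpy as np,pickle,cv2
from scipy.spatial.transform import Rotation as Ro
cal=pickle.load(open("cal.pkl","rb"))
def ray(f,uv):
    d=np.linalg.inv(f["K"])@np.array([uv[0],uv[1],1.]); return -f["R"].T@f["t"], f["R"].T@d
def at(f,uv,z):
    o,d=ray(f,uv); return o+d*(z-o[2])/d[2]
def proj(f,X):
    c=np.asarray(X)@f["R"].T+f["t"]; p=c@f["K"].T; return p[:,:2]/p[:,2:]
def TR(s):
    return Ro.from_euler("xyz",s["tool_rot"]).as_matrix(), np.array(s["position"])
def wristf(f,s):
    R,p=TR(s); M=f["mount"]; Rc=R@M[:3,:3]; tc=R@M[:3,3]+p
    return dict(K=f["K"],R=Rc.T,t=-Rc.T@tc)
def grab(bot,name):
    s=bot.observe(); f=bot.grab_frame("wrist"); cv2.imwrite(f"pics/{name}.png",f["image"][:,:,::-1])
    g=wristf(f,s); g["image"]=f["image"]; pickle.dump(g,open(f"{name}.pkl","wb")); print(s["clock"],s["position"],s["tool_rot"]); return g
E
python3 - <<'E'
from h import *
f=cal["top"]
for n,(u,v),z in [("fix+y",(68,242),.008),("fix-y",(422,58),.008),("knob-y",(560,340),.008),("knob+y",(208,515),.008),("knobtop",(354,370),.083),("conn",(190,262),.036),("boardc",(241,241),.032)]:
    print(n,at(f,(210+(u+.5)/6-.5,160+(v+.5)/6-.5),z))
f=cal["scene"]
for n,(u,v),z in [("knobtop",(435,220),.083),("knob+y",(515,555),0.0),("conn",(207,390),.036)]:
    print(n,at(f,(225+(u+.5)/6-.5,165+(v+.5)/6-.5),z))
print(at(cal["top"],(289,153),.03),at(cal["top"],(352,181),.09))
E
```

```text
fix+y [0.54842787 0.47083597 0.008     ]
fix-y [0.63591268 0.29549289 0.008     ]
knob-y [0.49652193 0.2311938  0.008     ]
knob+y [0.41456653 0.40394103 0.008     ]
knobtop [0.48394617 0.33185121 0.083     ]
conn [0.53655726 0.40938718 0.036     ]
boardc [0.54637491 0.38494447 0.032     ]
knobtop [0.48154619 0.33230607 0.083     ]
knob+y [0.41453897 0.39994109 0.        ]
conn [0.53694888 0.40715828 0.036     ]
[0.68046552 0.26877582 0.03      ] [0.59044368 0.10068689 0.09      ]
```

```bash
python3 - <<'E'
from workcell import bot
from h import *
f=bot.grab_frame("wrist"); print(f["mount"],f["K"])
s=bot.observe(); R,p=TR(s); print(R)
# candidate: TCP above so camera axis hits track middle
print("shift for TCP to (0.483,0.332,.23) in tool cm", R.T@(np.array([.483,.332,.23])-p)*100)
E
```

```text
[[ 3.74547026e-04 -9.58740120e-01 -2.84283734e-01  7.23833281e-02]
 [ 9.99999904e-01  4.23137654e-04 -1.09510503e-04  3.91136502e-04]
 [ 2.25283264e-04 -2.84283665e-01  9.58740187e-01 -1.43238980e-01]
 [ 0.00000000e+00  0.00000000e+00  0.00000000e+00  1.00000000e+00]] [[303.56820586   0.         248.19530989]
 [  0.         303.56820586 188.24991798]
 [  0.           0.           1.        ]]
[[-9.52096548e-01  3.05797528e-01 -1.85583568e-04]
 [ 3.05797575e-01  9.52096196e-01 -8.22935726e-04]
 [-7.49583020e-05 -8.40265270e-04 -9.99999644e-01]]
shift for TCP to (0.483,0.332,.23) in tool cm [-35.82944573 -16.09534337   0.1036501 ]
```

Request:
servo_tool([
  [[-5,-2.3,0,0,0,0],[-5,-2.3,0,0,0,0],[-5,-2.3,0,0,0,0],[-5,-2.3,0,0,0,0],[-5,-2.3,0,0,0,0]],
])

```text
clock: 0.78
position: [0.3951, 0.4077, 0.2312]
tool_rot: [-3.141, -0.0, 2.831]
force: [-0.4, 0.4, 0.3]
grip_width: 0.0853
```

Request:
servo_tool([
  [[-5,-2.3,0,0,0,0],[-5.0,-2.3,0,0,0,0],[0,0,0,0,0,0]],
])

```text
clock: 1.15
position: [0.4781, 0.3309, 0.2311]
tool_rot: [-3.14, 0.001, 2.824]
force: [-1.1, 1.0, 0.1]
grip_width: 0.0853
```

```bash
python3 - <<'E'
from workcell import bot
from h import *
s=bot.observe(); print(s["qpos"],s["qd"].round(3),s["force"],s["moment"])
g=grab(bot,"w1")
cv2.imwrite("pics/w1b.png",cv2.resize(g["image"][:,:,::-1],(800,600),interpolation=cv2.INTER_CUBIC))
E
```

```text
[-0.73512678  0.45251043  0.03726079  1.72090294 -0.01765775  0.96882409
  0.56207974] [-0.063 -0.007 -0.056  0.011 -0.012 -0.002 -0.048] [-1.09951214  0.95904207  0.10778205] [ 0.02912056 -0.00140188 -0.0054344 ]
1.15 [0.47809395 0.33092708 0.23112085] [-3.14042829e+00  1.32011810e-03  2.82448572e+00]
```

View pics/w1b.png

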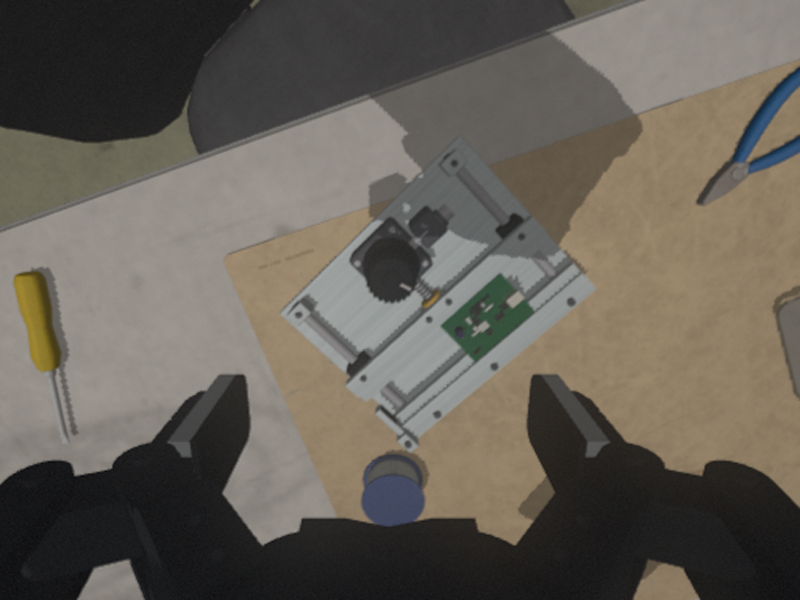

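```bash
python3 - <<'E'
from h import *
g=pickle.load(open("w1.pkl","rb"))
im=g["image"][80:300,170:390,::-1]
im=im[:,:,:]
cv2.imwrite("pics/w1c.png",cv2.resize(cv2.convertScaleAbs(im[:120],alpha=1.6),None,fx=3.6,fy=3.6,interpolation=cv2.INTER_CUBIC))
cv2.imwrite("pics/w1d.png",cv2.resize(cv2.convertScaleAbs(im[80:],alpha=1.4),None,fx=3.6,fy=3.6,interpolation=cv2.INTER_CUBIC))
E
```

```text
(no output)
```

View pics/w1c.png

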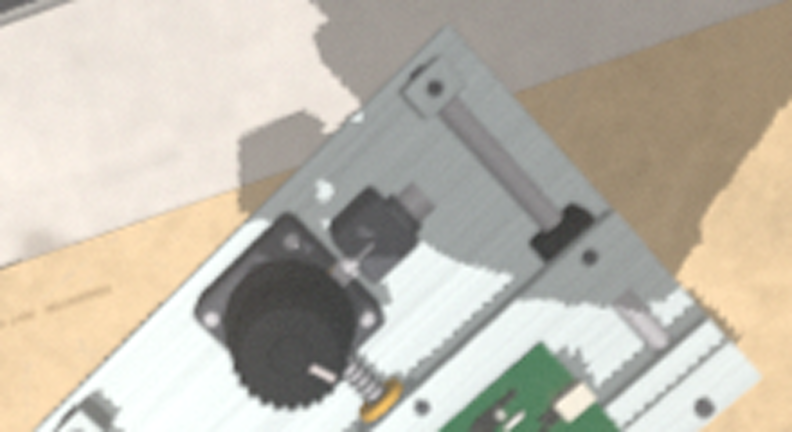

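View pics/w1d.png

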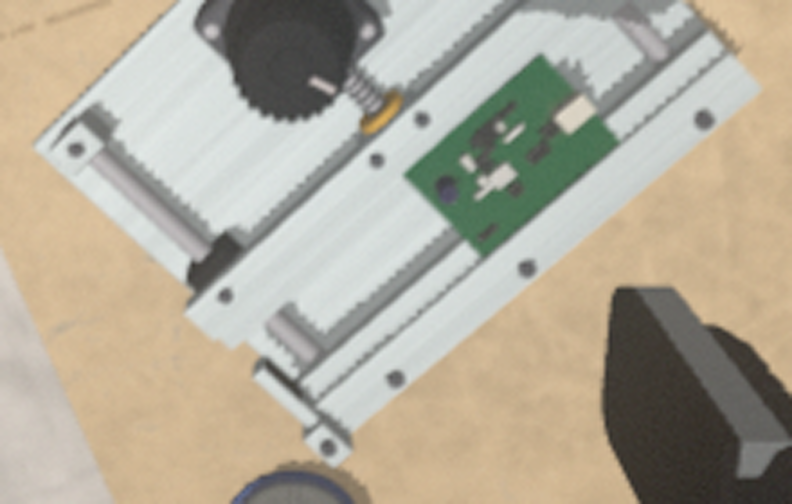

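```bash
python3 - <<'E'
from h import *
g=pickle.load(open("w1.pkl","rb"))
def c(u,v): return (170+(u+.5)/3.6-.5, 80+(v+.5)/3.6-.5)
def d(u,v): return (170+(u+.5)/3.6-.5, 160+(v+.5)/3.6-.5)
P={}
for n,p,z in [("knob",c(290,347),.083),("mark",c(312,367),.083),("k+y",c(447,27),.006),("k-y",d(35,148),.006),
 ("conn",d(576,114),.038),("bA",d(408,173),.032),("bB",d(483,257),.032),("bC",d(620,140),.032),("bD",d(543,55),.032),
 ("r1",d(590-2,258-288),.034),("r2",d(225,295),.034),("f1",d(704,119),.034),("f2",d(396,379),.034)]:
    P[n]=at(g,p,z); print(n,P[n].round(4))
def ang(a,b):
    v=P[a]-P[b]; return np.degrees(np.arctan2(v[1],v[0])), np.linalg.norm(v)
for a in [("k+y","k-y"),("r1","r2"),("f1","f2"),("bC","bB"),("bD","bA")]: print(a,ang(*a))
E
```

```text
knob [0.4803 0.3325 0.083 ]
mark [0.4876 0.3365 0.083 ]
k+y [0.4143 0.4072 0.006 ]
k-y [0.5019 0.2304 0.006 ]
conn [0.5372 0.411  0.038 ]
bA [0.5422 0.3539 0.032 ]
bB [0.5794 0.3697 0.032 ]
bC [0.5528 0.4236 0.032 ]
bD [0.5168 0.4066 0.032 ]
r1 [0.4939 0.4265 0.034 ]
r2 [0.5646 0.2818 0.034 ]
f1 [0.5534 0.4509 0.034 ]
f2 [0.614  0.3283 0.034 ]
('k+y', 'k-y') (np.float64(116.33741727384447), np.float64(0.19729256135200615))
('r1', 'r2') (np.float64(116.03816351718383), np.float64(0.16101943177304598))
('f1', 'f2') (np.float64(116.30599952652973), np.float64(0.136729956391588))
('bC', 'bB') (np.float64(116.23437821555676), np.float64(0.06015850464762445))
('bD', 'bA') (np.float64(115.67248130646934), np.float64(0.05848925151046198))
```

Request:
servo_tool([
  [[0,0,0.7,0,0,-10],[0,0,0.7,0,0,-10],[0,0,0.7,0,0,-10],[0,0,0.7,0,0,-10],[0,0,0.7,0,0,-10]],
])

```text
clock: 1.82
position: [0.4741, 0.3358, 0.196]
tool_rot: [3.141, -0.0, -2.572]
force: [1.1, -0.3, 0.3]
grip_width: 0.0855
```

Request:
servo_tool([
  [[0,0,0.7,0,0,-10],[0,0,0.7,0,0,-10],[0,0,0.7,0,0,-10],[0,0,0.7,0,0,-10],[0,0,0,0,0,0]],
])

```text
clock: 2.45
position: [0.4742, 0.3353, 0.1678]
tool_rot: [3.14, -0.0, -1.881]
force: [0.8, 0.7, 0.9]
grip_width: 0.0855
```

```bash
python3 - <<'E'
from workcell import bot
from h import *
s=bot.observe(); print(s["qpos"],s["qd"].round(3),s["force"],s["moment"])
g=grab(bot,"w2")
cv2.imwrite("pics/w2b.png",cv2.resize(cv2.convertScaleAbs(g["image"][:,:,::-1],alpha=1.4),(800,600),interpolation=cv2.INTER_CUBIC))
E
```

```text
[-0.47452338  0.54415509 -0.34199047  1.76662199  0.22788689  0.87080452
  1.91246415] [-0.013 -0.015  0.026 -0.008 -0.019  0.006 -0.088] [0.75077111 0.7288431  0.89640466] [ 0.00428616  0.01419687 -0.00199861]
2.45 [0.4741813  0.33532527 0.16783305] [ 3.14038977e+00 -4.81930830e-04 -1.88128402e+00]
```

View pics/w2b.png

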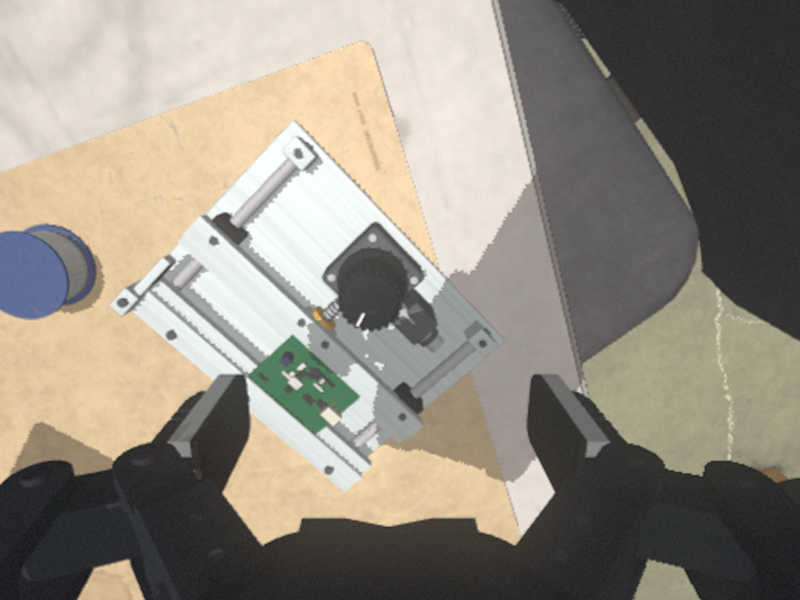

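```bash
python3 - <<'E'
from h import *
g=pickle.load(open("w2.pkl","rb"))
im=g["image"][135:235,190:290,::-1]
cv2.imwrite("pics/w2c.png",cv2.resize(cv2.convertScaleAbs(im,alpha=1.8),None,fx=6,fy=6,interpolation=cv2.INTER_CUBIC))
im=g["image"][190:320,70:260,::-1]
cv2.imwrite("pics/w2d.png",cv2.resize(cv2.convertScaleAbs(im,alpha=1.2),None,fx=4,fy=4,interpolation=cv2.INTER_CUBIC))
E
```

```text
(no output)
```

View pics/w2c.png

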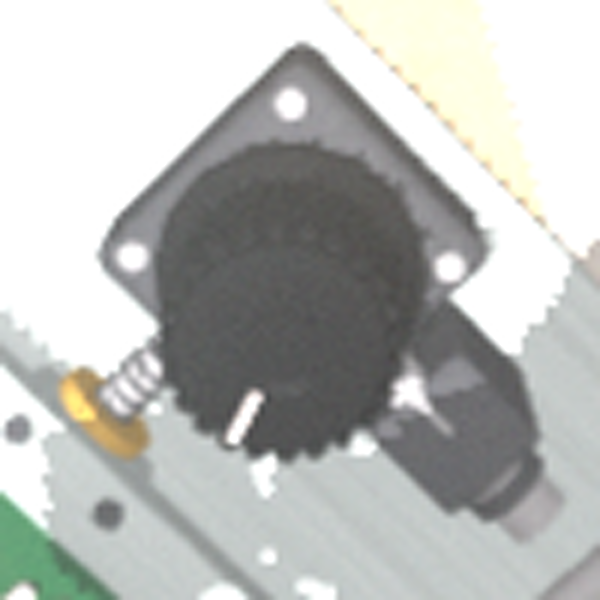

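View pics/w2d.png

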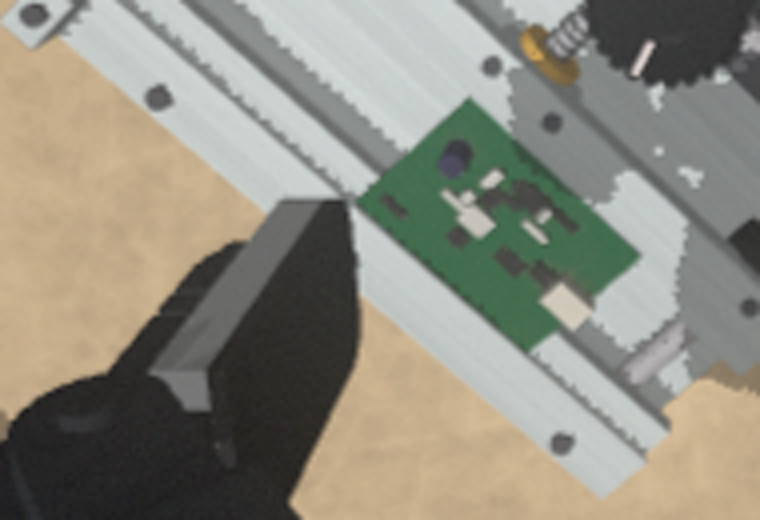

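```bash
python3 - <<'E'
from h import *
g=pickle.load(open("w2.pkl","rb"))
def c(u,v): return (190+(u+.5)/6-.5, 135+(v+.5)/6-.5)
def d(u,v): return (70+(u+.5)/4-.5, 190+(v+.5)/4-.5)
K=at(g,c(284,347),.083); M=at(g,c(233,442),.083)
print(K,M,np.linalg.norm(K-M),np.degrees(np.arctan2(*(M-K)[1::-1])))
for n,p,z in [("conn",d(568,305),.038),("bD",d(641,253),.032),("bA",d(470,98),.032),("bB",d(357,203),.032),("bC",d(530,350),.032),("f1",d(562,443),.034),("f2?",d(158,97),.034)]:
    print(n,at(g,p,z).round(4))
s=dict(position=[0.4741813,.33532527,.16783305],tool_rot=[3.14038977,-4.8193e-4,-1.8812840])
R,p=TR(s)
k=np.array([.481,.3325,0.073-.0187+.001]); print((R.T@(k-p)*100))
E
```

```text
[0.48215002 0.33173894 0.083     ] [0.49279318 0.34223733 0.083     ] 0.014949684717244859 44.60768768477471
conn [0.5371 0.4108 0.038 ]
bD [0.5161 0.4055 0.032 ]
bA [0.5425 0.3525 0.032 ]
bB [0.5798 0.3703 0.032 ]
bC [0.5529 0.4234 0.032 ]
f1 [0.5539 0.4516 0.034 ]
f2? [0.6142 0.3284 0.034 ]
[ 0.05526758 -0.74912059 11.25243998]
```

Request:
servo_tool([
  [[0.08,-0.79,2,0,0,0],[0,0,3,0,0,0],[0,0,3,0,0,0],[0,0,2,0,0,0],[0,0,1.15,0,0,0]],
], grip=0.6)

```text
clock: 3.12
position: [0.482, 0.3312, 0.0552]
tool_rot: [3.141, -0.001, -1.883]
force: [-0.3, 0.1, 1.0]
grip_width: 0.0682
```

Request:
servo_tool([
  [[0,0,0,0,0,0],[0,0,0,0,0,0]],
])

```text
clock: 3.38
position: [0.4828, 0.3318, 0.0574]
tool_rot: [-3.141, 0.001, -1.882]
force: [-0.4, 0.2, -0.3]
grip_width: 0.0683
```

```bash
python3 - <<'E'
from workcell import bot
from h import *
s=bot.observe(); print(s)
g=grab(bot,"w3")
cv2.imwrite("pics/w3b.png",cv2.resize(cv2.convertScaleAbs(g["image"][:,:,::-1],alpha=1.4),(800,600),interpolation=cv2.INTER_CUBIC))
E
```

```text
{'clock': 3.375, 'qpos': array([-0.5024823 ,  0.70431799, -0.2878911 ,  1.8183424 ,  0.30423877,
        0.66133589,  1.86299955]), 'qd': array([ 0.00230488, -0.008368  , -0.0022131 , -0.00091792,  0.00158152,
       -0.00043909,  0.00383742]), 'joint_efforts': array([-1.90424169e-01, -9.57790947e+01, -4.17082742e+00, -2.51160371e+01,
        1.85766513e-02, -2.04565201e-02, -3.48133896e-02]), 'position': array([0.48276404, 0.3317708 , 0.05741642]), 'tool_rot': array([-3.14101963e+00,  6.94784608e-04, -1.88223610e+00]), 'force': array([-0.41186691,  0.15083552, -0.25774728]), 'moment': array([ 0.00055762, -0.01555708, -0.01151342]), 'grip_width': 0.06829631969604973}
3.375 [0.48276404 0.3317708  0.05741642] [-3.14101963e+00  6.94784608e-04 -1.88223610e+00]
```

View pics/w3b.png

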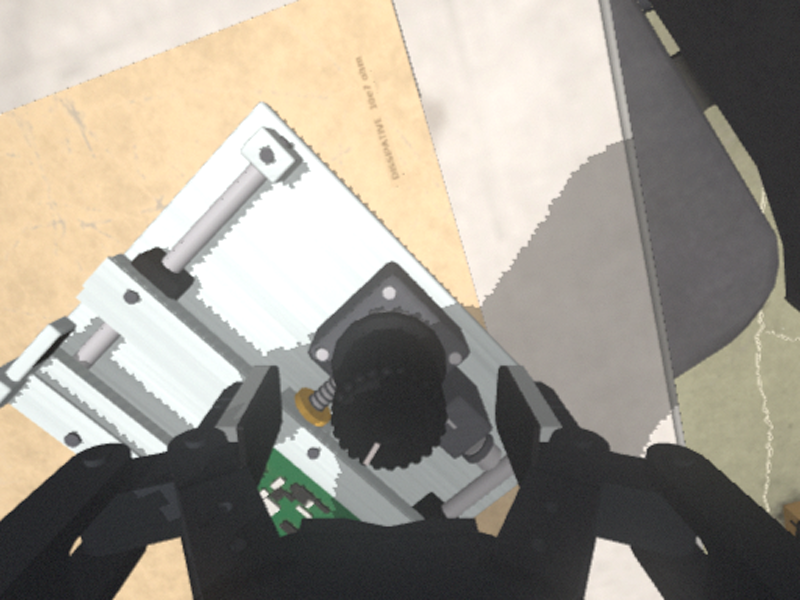

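```bash
python3 - <<'E'
from h import *
g=pickle.load(open("w3.pkl","rb"))
im=g["image"][200:300,190:310,::-1]
cv2.imwrite("pics/w3c.png",cv2.resize(cv2.convertScaleAbs(im,alpha=3),None,fx=6,fy=6,interpolation=cv2.INTER_CUBIC))
print(at(g,(388*.64,425*.64),.083), proj(g,np.array([[.4828,.3318,.083],[.482,.332,.083]]))/.64)
E
```

```text
[0.48303519 0.33311131 0.083     ] [[387.36894242 420.86400709]
 [390.29795152 420.69376391]]
```

View pics/w3c.png

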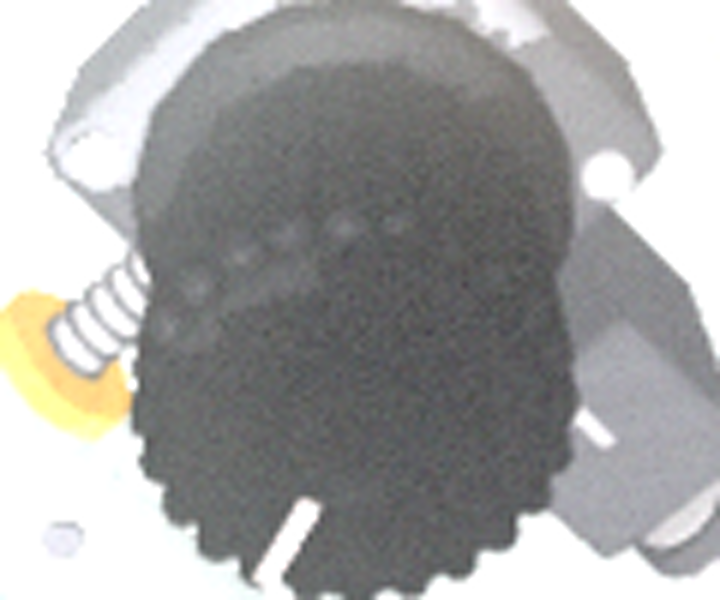

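```bash
python3 - <<'E'
from h import *
g=pickle.load(open("w3.pkl","rb"))
for z in (.081,.083,.085): print(at(g,(249.0,263),z), at(g,(190+258/6,200+578/6),z))
E
```

```text
[0.48174266 0.33007411 0.081     ] [0.49401051 0.3442465  0.081     ]
[0.4813885  0.32895648 0.083     ] [0.49345121 0.34289188 0.083     ]
[0.48103434 0.32783885 0.085     ] [0.49289191 0.34153726 0.085     ]
```

Request:
servo_tool([
  [[0,0,0,0,0,0],[0,0,0,0,0,0],[0,0,0,0,0,0],[0,0,0,0,0,0],[0,0,0,0,0,0]],
], grip=-1, squeeze=30)

```text
clock: 4.05
position: [0.4827, 0.3316, 0.0573]
tool_rot: [-3.141, 0.0, -1.882]
force: [-0.4, -0.8, 5.6]
grip_width: 0.0323
```

```bash
cat > o.py <<'E'
from workcell import bot
import numpy as np
s=bot.observe()
print(round(s["clock"],3),"F",s["force"].round(2),"M",s["moment"].round(4),"yaw",np.degrees(s["tool_rot"]).round(2),"p",s["position"].round(4),"w",round(s["grip_width"],4),"q7",s["qpos"][6].round(3),"e7",s["joint_efforts"][6].round(4))
E
python3 o.py
```

```text
4.05 F [-0.4  -0.81  5.63] M [-0.1893  0.2709  0.0112] yaw [-1.7997e+02  2.0000e-02 -1.0782e+02] p [0.4827 0.3316 0.0573] w 0.0323 q7 1.863 e7 0.0044
```

Request:
servo_tool([
  [[0,0,0,0,0,4.5],[0,0,0,0,0,0]],
])

```text
clock: 4.3
position: [0.4827, 0.3316, 0.0573]
tool_rot: [-3.141, 0.0, -1.962]
force: [-0.4, -1.6, 5.8]
grip_width: 0.0321
```

```bash
python3 o.py
```

```text
4.3 F [-0.43 -1.61  5.78] M [-0.3037  0.0505  0.0109] yaw [-1.7997e+02  2.0000e-02 -1.1239e+02] p [0.4827 0.3316 0.0573] w 0.0321 q7 1.801 e7 -0.8854
```

Request:
servo_tool([
  [[0,0,0,0,0,9],[0,0,0,0,0,0]],
])

```text
clock: 4.55
position: [0.4828, 0.3316, 0.0573]
tool_rot: [-3.141, 0.001, -2.117]
force: [-0.2, -1.8, 7.0]
grip_width: 0.0321
```

```bash
python3 o.py
```

```text
4.55 F [-0.2  -1.79  7.01] M [-0.4509 -0.1574 -0.0396] yaw [-1.7995e+02  3.0000e-02 -1.2131e+02] p [0.4828 0.3316 0.0573] w 0.0321 q7 1.681 e7 -2.1757
```

Request:
servo_tool([
  [[0,0,0,0,0,4.5],[0,0,0,0,0,0]],
])

```text
clock: 4.8
position: [0.4829, 0.3315, 0.0573]
tool_rot: [-3.141, 0.001, -2.194]
force: [-0.3, -1.9, 7.2]
grip_width: 0.0319
```

```bash
python3 o.py
```

```text
4.8 F [-0.33 -1.86  7.23] M [-0.3792 -0.1303 -0.014 ] yaw [-1.7996e+02  4.0000e-02 -1.2570e+02] p [0.4829 0.3315 0.0573] w 0.0319 q7 1.622 e7 -0.8622
```

Request:
servo_tool([
  [[0,0,0,0,0,4.5],[0,0,0,0,0,0]],
])

```text
clock: 5.05
position: [0.4829, 0.3315, 0.0573]
tool_rot: [-3.141, 0.001, -2.272]
force: [1.5, -1.7, 7.5]
grip_width: 0.0322
```

```bash
python3 o.py
```

```text
5.05 F [ 1.54 -1.73  7.46] M [-0.456  -0.1993  0.0211] yaw [-1.7996e+02  4.0000e-02 -1.3020e+02] p [0.4829 0.3315 0.0573] w 0.0322 q7 1.562 e7 -0.875
```

Request:
servo_tool([
  [[0,0,0,0,0,9],[0,0,0,0,0,0]],
])

```text
clock: 5.3
position: [0.4829, 0.3314, 0.0573]
tool_rot: [-3.141, 0.001, -2.431]
force: [2.3, -2.6, 6.2]
grip_width: 0.0318
```

```bash
python3 o.py
```

```text
5.3 F [ 2.29 -2.56  6.21] M [-0.6446 -0.3081 -0.0663] yaw [-1.7996e+02  4.0000e-02 -1.3928e+02] p [0.4829 0.3314 0.0573] w 0.0318 q7 1.442 e7 -1.7048
```

Request:
servo_tool([
  [[0,0,0,0,0,4.5],[0,0,0,0,0,0]],
])

```text
clock: 5.55
position: [0.483, 0.3314, 0.0573]
tool_rot: [-3.141, 0.001, -2.508]
force: [1.4, -3.0, 6.6]
grip_width: 0.0322
```

```bash
python3 o.py
```

```text
5.55 F [ 1.37 -2.97  6.55] M [-0.5864 -0.3693  0.0221] yaw [-1.7996e+02  5.0000e-02 -1.4370e+02] p [0.483  0.3314 0.0573] w 0.0322 q7 1.383 e7 -0.8498
```

Request:
servo_tool([
  [[0,0,0,0,0,4.5],[0,0,0,0,0,0]],
])

```text
clock: 5.8
position: [0.483, 0.3313, 0.0573]
tool_rot: [-3.141, 0.001, -2.587]
force: [2.5, -3.1, 7.2]
grip_width: 0.0319
```

```bash
python3 o.py
```

```text
5.8 F [ 2.51 -3.08  7.21] M [-0.6497 -0.3315 -0.0542] yaw [-1.7996e+02  5.0000e-02 -1.4821e+02] p [0.483  0.3313 0.0573] w 0.0319 q7 1.324 e7 -0.8643
```

Request:
servo_tool([
  [[0,0,0,0,0,9],[0,0,0,0,0,0]],
])

```text
clock: 6.05
position: [0.4831, 0.3313, 0.0573]
tool_rot: [-3.141, 0.001, -2.745]
force: [2.8, -4.0, 5.5]
grip_width: 0.0321
```

```bash
python3 o.py
```

```text
6.05 F [ 2.77 -3.95  5.51] M [-0.774  -0.5021  0.0296] yaw [-1.7996e+02  6.0000e-02 -1.5728e+02] p [0.4831 0.3313 0.0573] w 0.0321 q7 1.205 e7 -1.6831
```

Request:
servo_tool([
  [[0,0,0,0,0,4.5],[0,0,0,0,0,0]],
])

```text
clock: 6.3
position: [0.4831, 0.3312, 0.0573]
tool_rot: [-3.141, 0.001, -2.822]
force: [2.7, -3.3, 7.4]
grip_width: 0.0321
```

```bash
python3 o.py
```

```text
6.3 F [ 2.73 -3.29  7.45] M [-0.7749 -0.4327 -0.006 ] yaw [-1.7997e+02  6.0000e-02 -1.6172e+02] p [0.4831 0.3312 0.0573] w 0.0321 q7 1.147 e7 -0.8403
```

```bash
python3 - <<'E'
from workcell import bot
from h import *
g=grab(bot,"w4")
im=g["image"][190:310,170:330,::-1]
cv2.imwrite("pics/w4c.png",cv2.resize(cv2.convertScaleAbs(im,alpha=3),None,fx=4,fy=4,interpolation=cv2.INTER_CUBIC))
cv2.imwrite("pics/w4b.png",cv2.resize(cv2.convertScaleAbs(g["image"][:,:,::-1],alpha=1.4),(800,600),interpolation=cv2.INTER_CUBIC))
E
python3 o.py; sed -i 's/^print/#print/;$a print(s["moment"].round(4),s["force"].round(2))' /dev/null; python3 o.py
```

```text
6.3 [0.48309227 0.33118902 0.05726769] [-3.14105206e+00  9.74906948e-04 -2.82246238e+00]
6.35 F [ 2.06 -3.6   7.32] M [-0.7998 -0.4663 -0.0121] yaw [-1.7997e+02  6.0000e-02 -1.6166e+02] p [0.4831 0.3312 0.0573] w 0.0323 q7 1.148 e7 -0.2632
6.35 F [ 2.06 -3.6   7.32] M [-0.7998 -0.4663 -0.0121] yaw [-1.7997e+02  6.0000e-02 -1.6166e+02] p [0.4831 0.3312 0.0573] w 0.0323 q7 1.148 e7 -0.2632sed: couldn't edit /dev/null: not a regular file
```

View pics/w4b.png

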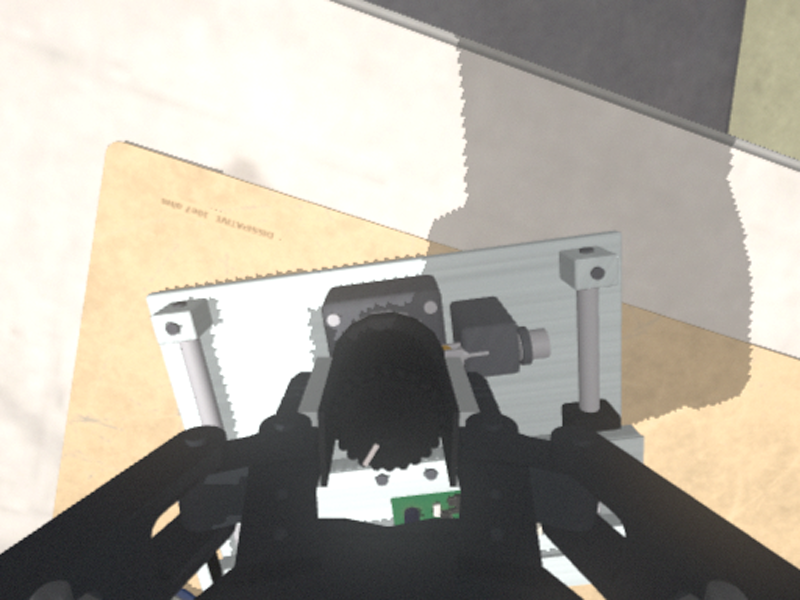

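View pics/w4c.png

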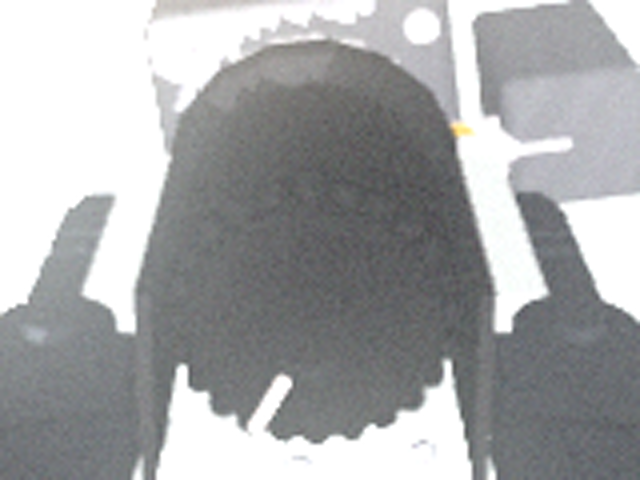

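```bash
cat > m.py <<'E'
from workcell import bot
import numpy as np,sys
n=int(sys.argv[1]) if len(sys.argv)>1 else 4
L=[]
for i in range(n):
    s=bot.observe(); L.append(np.r_[s["moment"],s["force"],s["joint_efforts"][6]])
    if i<n-1: bot.grab_frame("wrist")
L=np.array(L)
print(round(s["clock"],2),"yaw",np.degrees(s["tool_rot"][2]).round(2),"Mz",L[:,2].round(3),"mean",L[:,2].mean().round(4),"M",L.mean(0)[:2].round(3),"F",L.mean(0)[3:6].round(2),"e7",L[:,6].round(3))
E
python3 m.py 5
```

```text
6.55 yaw -161.65 Mz [-0.012  0.013 -0.038 -0.04  -0.017] mean -0.0188 M [-0.793 -0.417] F [ 2.28 -3.6   7.42] e7 [-0.263 -0.061 -0.007  0.006  0.008]
```

Request:
servo_tool([
  [[0,0,0,0,0,4.5],[0,0,0,0,0,0],[0,0,0,0,0,0]],
])

```text
clock: 6.92
position: [0.4831, 0.3311, 0.0572]
tool_rot: [-3.141, 0.001, -2.9]
force: [2.1, -3.4, 7.6]
grip_width: 0.0324
```

```bash
python3 m.py 5
```

```text
7.12 yaw -166.15 Mz [ 0.005 -0.007  0.004  0.021 -0.013] mean 0.0021 M [-0.823 -0.417] F [ 2.49 -3.76  7.43] e7 [-0.045 -0.018 -0.012 -0.012 -0.012]
```

Request:
servo_tool([
  [[0,0,0,0,0,9],[0,0,0,0,0,0],[0,0,0,0,0,0]],
])

```text
clock: 7.5
position: [0.4831, 0.331, 0.0573]
tool_rot: [-3.141, 0.001, -3.057]
force: [3.0, -4.3, 7.4]
grip_width: 0.0319
```

```bash
python3 m.py 5
```

```text
7.7 yaw -175.15 Mz [-0.004 -0.025  0.048  0.013 -0.065] mean -0.0064 M [-0.937 -0.444] F [ 2.02 -4.15  7.72] e7 [-0.05   0.005  0.016  0.017  0.018]
```

Request:
servo_tool([
  [[0,0,0,0,0,4.5],[0,0,0,0,0,0],[0,0,0,0,0,0]],
])

```text
clock: 8.07
position: [0.4831, 0.331, 0.0572]
tool_rot: [-3.141, 0.001, -3.135]
force: [2.5, -4.9, 7.6]
grip_width: 0.0322
```

```bash
python3 m.py 5
```

```text
8.28 yaw -179.65 Mz [-0.006 -0.09  -0.007 -0.037 -0.036] mean -0.035 M [-1.    -0.432] F [ 2.36 -4.62  8.06] e7 [-0.025  0.002  0.007  0.008  0.007]
```

Request:
servo_tool([
  [[0,0,0,0,0,4.5],[0,0,0,0,0,0],[0,0,0,0,0,0]],
])

```text
clock: 8.65
position: [0.4831, 0.3309, 0.0573]
tool_rot: [-3.141, 0.001, 3.069]
force: [1.9, -5.0, 6.9]
grip_width: 0.0323
```

```bash
python3 m.py 4
```

```text
8.8 yaw 175.85 Mz [ 0.024 -0.01   0.021 -0.034] mean 0.0003 M [-1.05  -0.424] F [ 1.88 -4.92  7.82] e7 [-0.045 -0.019 -0.013 -0.012]
```

Request:
servo_tool([
  [[0,0,0,0,0,9],[0,0,0,0,0,4.5],[0,0,0,0,0,0],[0,0,0,0,0,0]],
])

```text
clock: 9.3
position: [0.4831, 0.3307, 0.0572]
tool_rot: [-3.141, 0.001, 2.833]
force: [2.0, -5.6, 8.5]
grip_width: 0.0323
```

```bash
python3 m.py 4
```

```text
9.45 yaw 162.34 Mz [ 0.045 -0.029 -0.013 -0.041] mean -0.0097 M [-1.247 -0.337] F [ 1.34 -5.66  9.25] e7 [-0.029 -0.001  0.004  0.004]
```

Request:
servo_tool([
  [[0,0,0,0,0,4.5],[0,0,0,0,0,0],[0,0,0,0,0,0]],
])

```text
clock: 9.82
position: [0.4831, 0.3307, 0.0572]
tool_rot: [-3.141, 0.001, 2.755]
force: [1.8, -6.0, 9.3]
grip_width: 0.0321
```

```bash
python3 m.py 4
```

```text
9.97 yaw 157.84 Mz [ 0.018  0.034 -0.03  -0.012] mean 0.0025 M [-1.302 -0.287] F [ 1.49 -5.75  9.67] e7 [-0.045 -0.019 -0.013 -0.012]
```

Request:
servo_tool([
  [[0,0,0,0,0,9],[0,0,0,0,0,4.5],[0,0,0,0,0,0],[0,0,0,0,0,0]],
])

```text
clock: 10.48
position: [0.483, 0.3306, 0.0572]
tool_rot: [-3.141, 0.001, 2.519]
force: [0.7, -6.6, 10.7]
grip_width: 0.032
```

```bash
python3 m.py 4; python3 - <<'E'
from workcell import bot
from h import *
g=grab(bot,"w5")
cv2.imwrite("pics/w5b.png",cv2.resize(cv2.convertScaleAbs(g["image"][:,:,::-1],alpha=1.4),(800,600),interpolation=cv2.INTER_CUBIC))
E
```

```text
10.62 yaw 144.34 Mz [-0.025 -0.018 -0.009  0.03 ] mean -0.0054 M [-1.441 -0.151] F [ 1.06 -6.45 10.7 ] e7 [-0.03  -0.002  0.002  0.003]
10.625 [0.48298042 0.33057842 0.05722595] [-3.14120220e+00  8.79912986e-04  2.51913482e+00]
```

View pics/w5b.png

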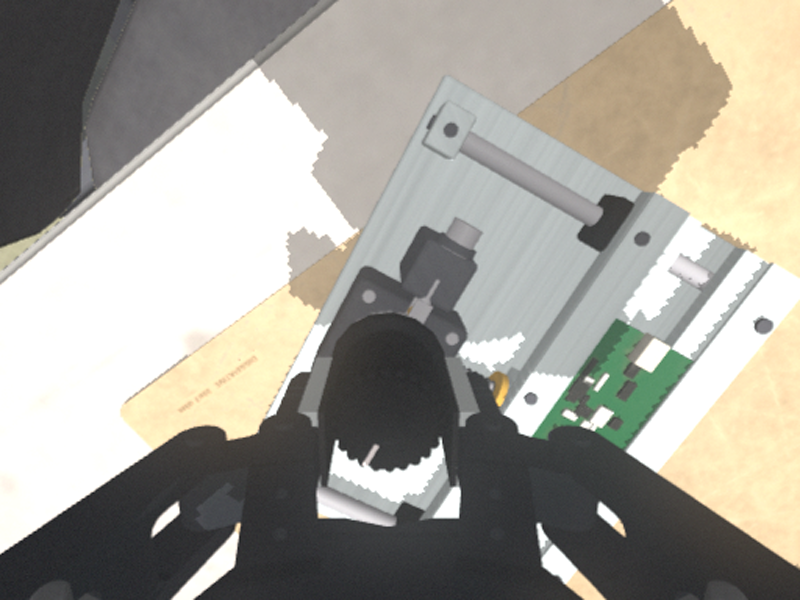

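```bash
python3 - <<'E'
from h import *
g=pickle.load(open("w5.pkl","rb"))
im=g["image"][110:290,340:512,::-1]
cv2.imwrite("pics/w5c.png",cv2.resize(cv2.convertScaleAbs(im,alpha=1.0),None,fx=3.3,fy=3.3,interpolation=cv2.INTER_CUBIC))
E
```

```text
(no output)
```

View pics/w5c.png

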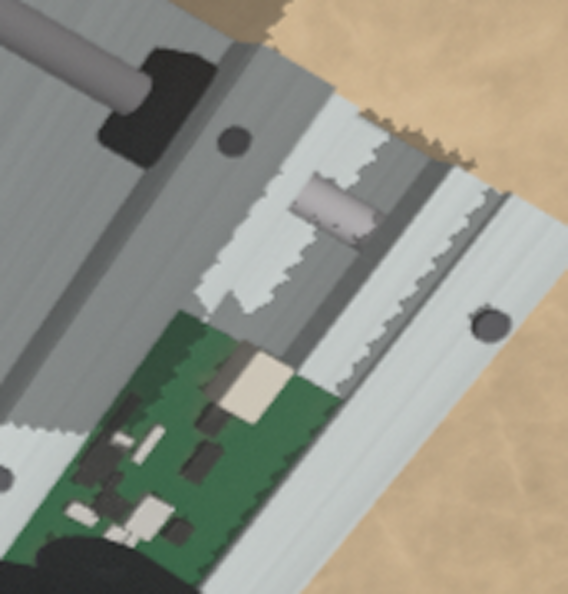

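```bash
python3 - <<'E'
from h import *
g=pickle.load(open("w5.pkl","rb"))
c=lambda u,v:(340+(u+.5)/3.3-.5,110+(v+.5)/3.3-.5)
a=np.radians(26.2); ux=np.array([np.cos(a),np.sin(a)])
for n,p in [("r",(335,88)),("r",(190,305)),("r",(6,558)),("f",(510,193)),("f",(342,395)),("f",(204,590)),("hr",(235,142)),("hf",(491,324))]:
    P=at(g,c(*p),.0343); print(n,P.round(4),(ux@P[:2]*1000).round(2))
g=pickle.load(open("w1.pkl","rb"))
d=lambda u,v:(170+(u+.5)/3.6-.5, 160+(v+.5)/3.6-.5)
for n,p in [("hr",(588,-30)),("hr",(225,295)),("hf",(704,119)),("hf",(396,379)),("hf",(527,268))]:
    P=at(g,d(*p),.0343); print(n,(ux@P[:2]*1000).round(2))
E
```

```text
r [0.5015 0.4467 0.0343] 647.15
r [0.5213 0.4096 0.0343] 648.61
r [0.5464 0.3574 0.0343] 648.06
f [0.535  0.4631 0.0343] 684.47
f [0.5526 0.4238 0.0343] 682.95
f [0.5746 0.3847 0.0343] 685.38
hr [0.5    0.4292 0.0343] 638.08
hf [0.5554 0.451  0.0343] 697.48
hr 631.39
hr 630.94
hf 695.48
hf 695.73
hf 695.5
```

Request:
servo_tool([
  [[0,0,0,0,0,2.2],[0,0,0,0,0,0],[0,0,0,0,0,0]],
])

```text
clock: 11.05
position: [0.483, 0.3306, 0.0572]
tool_rot: [-3.141, 0.001, 2.481]
force: [0.3, -6.2, 11.1]
grip_width: 0.032
```

```bash
python3 m.py 4
```

```text
11.2 yaw 142.14 Mz [0.065 0.051 0.061 0.003] mean 0.045 M [-1.495 -0.118] F [ 0.97 -6.86 10.68] e7 [-0.039 -0.026 -0.023 -0.024]
```

Request:
servo_tool([
  [[0,0,0,0,0,2.3],[0,0,0,0,0,0],[0,0,0,0,0,0]],
])

```text
clock: 11.58
position: [0.4829, 0.3305, 0.0572]
tool_rot: [-3.141, 0.001, 2.441]
force: [0.4, -7.5, 10.7]
grip_width: 0.032
```

```bash
python3 m.py 8
```

```text
11.93 yaw 139.83 Mz [ 0.019  0.017  0.032 -0.002 -0.034  0.031  0.019  0.023] mean 0.0131 M [-1.494 -0.109] F [ 0.81 -6.72 10.53] e7 [-0.031 -0.017 -0.014 -0.014 -0.014 -0.014 -0.014 -0.014]
```

Request:
servo_tool([
  [[0,0,0,0,0,9],[0,0,0,0,0,4.5],[0,0,0,0,0,0],[0,0,0,0,0,0]],
])

```text
clock: 12.42
position: [0.4828, 0.3305, 0.0572]
tool_rot: [-3.141, 0.001, 2.205]
force: [-0.1, -7.2, 11.6]
grip_width: 0.0318
```

```bash
python3 m.py 6
```

```text
12.68 yaw 126.33 Mz [ 0.063 -0.009 -0.004 -0.016 -0.019  0.032] mean 0.0078 M [-1.634  0.068] F [ 0.2  -7.5  11.46] e7 [-0.054 -0.026 -0.022 -0.022 -0.021 -0.021]
```

Request:
servo_tool([
  [[0,0,0,0,0,2.2],[0,0,0,0,0,0],[0,0,0,0,0,0]],
])

```text
clock: 13.05
position: [0.4828, 0.3304, 0.0572]
tool_rot: [-3.141, 0.001, 2.167]
force: [-0.3, -7.6, 11.4]
grip_width: 0.0323
```

```bash
python3 m.py 6
```

```text
13.3 yaw 124.13 Mz [0.068 0.064 0.083 0.064 0.056 0.126] mean 0.0771 M [-1.628  0.1  ] F [-0.47 -7.51 11.69] e7 [-0.084 -0.071 -0.068 -0.068 -0.068 -0.068]
```

Request:
servo_tool([
  [[0,0,0,0,0,2.3],[0,0,0,0,0,0],[0,0,0,0,0,0]],
])

```text
clock: 13.68
position: [0.4828, 0.3304, 0.0572]
tool_rot: [-3.141, 0.001, 2.126]
force: [0.1, -7.2, 11.8]
grip_width: 0.0321
```

```bash
python3 m.py 4
```

```text
13.82 yaw 121.84 Mz [0.154 0.065 0.112 0.062] mean 0.0982 M [-1.672  0.125] F [-0.27 -7.48 11.93] e7 [-0.099 -0.086 -0.083 -0.083]
```

Request:
servo_tool([
  [[0,0,0,0,0,-10],[0,0,0,0,0,-10],[0,0,0,0,0,-10],[0,0,0,0,0,-10],[0,0,0,0,0,-10]],
])

```text
clock: 14.45
position: [0.4831, 0.3309, 0.0573]
tool_rot: [-3.141, 0.001, 3.005]
force: [1.6, -4.8, 5.9]
grip_width: 0.0321
```

Request:
servo_tool([
  [[0,0,0,0,0,-8.5],[0,0,0,0,0,0],[0,0,0,0,0,0],[0,0,0,0,0,0]],
])

```text
clock: 14.95
position: [0.4831, 0.331, 0.0572]
tool_rot: [-3.141, 0.001, -3.136]
force: [2.8, -4.4, 8.5]
grip_width: 0.0318
```

```bash
python3 m.py 6; python3 - <<'E'
from workcell import bot
from h import *
g=grab(bot,"w6")
cv2.imwrite("pics/w6b.png",cv2.resize(cv2.convertScaleAbs(g["image"][:,:,::-1],alpha=1.2),(800,600),interpolation=cv2.INTER_CUBIC))
E
```

```text
15.2 yaw -179.65 Mz [-0.017 -0.027  0.011 -0.044 -0.019  0.016] mean -0.0133 M [-0.997 -0.425] F [ 2.08 -4.12  8.1 ] e7 [ 0.    -0.001 -0.001 -0.002 -0.002 -0.002]
15.2 [0.48311639 0.33096578 0.05725911] [-3.14126195e+00  9.10157872e-04 -3.13556751e+00]
```

View pics/w6b.png

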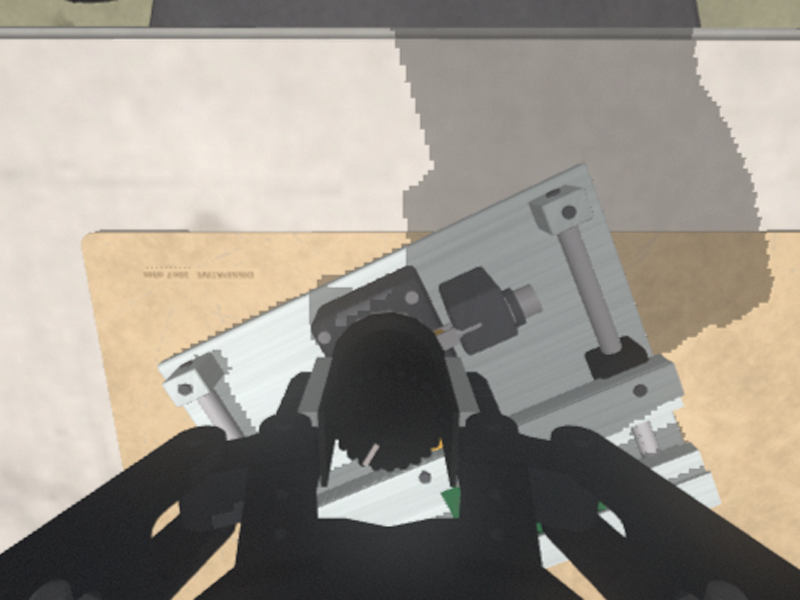

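Request:
servo_tool([
  [[0,0,0,0,0,0],[0,0,0,0,0,0],[0,0,0,0,0,0],[0,0,0,0,0,0]],
], grip=0.6)

```text
clock: 15.75
position: [0.4823, 0.3316, 0.0567]
tool_rot: [-3.142, -0.0, -3.138]
force: [0.8, 0.0, -0.3]
grip_width: 0.0684
```

Request:
servo_tool([
  [[0,0,-3,0,0,0],[0,0,-4,0,0,0],[0,0,-4,0,0,0],[0,0,0,0,0,0],[0,0,0,0,0,0]],
])

```text
clock: 16.38
position: [0.4822, 0.3314, 0.1664]
tool_rot: [-3.141, -0.0, -3.138]
force: [0.6, -0.1, -1.3]
grip_width: 0.0684
```

```bash
python3 - <<'E'
from workcell import bot
from h import *
g=grab(bot,"w7"); print(bot.observe()["qpos"])
cv2.imwrite("pics/w7b.png",cv2.resize(cv2.convertScaleAbs(g["image"][:,:,::-1],alpha=1.2),(800,600),interpolation=cv2.INTER_CUBIC))
E
```

```text
16.375 [0.48217413 0.33141075 0.16637141] [-3.14133878e+00 -3.22544999e-04 -3.13804310e+00]
[-0.7454203   0.53653303  0.0592804   1.77288926 -0.04093296  0.83455779
  0.90745043]
```

View pics/w7b.png

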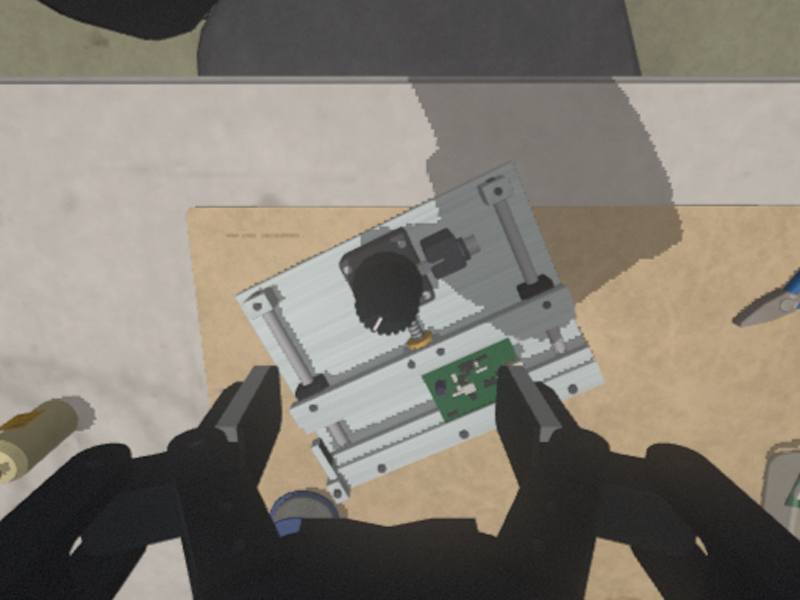

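Request:
servo_tool([
  [[0,0,0,0,0,-9],[0,0,0,0,0,-9],[0,0,0,0,0,-8.2],[-4.2,3.9,0,0,0,0],[-4.2,3.8,0,0,0,0]],
], grip=-1)

```text
clock: 17.05
position: [0.5239, 0.4387, 0.1659]
tool_rot: [-3.141, -0.001, -2.682]
force: [0.6, -0.4, 0.5]
grip_width: 0.0002
```

Request:
servo_tool([
  [[0,0,3,0,0,0],[0,0,3,0,0,0],[0,0,0,0,0,0],[0,0,0,0,0,0]],
])

```text
clock: 17.55
position: [0.5237, 0.4379, 0.1074]
tool_rot: [3.141, 0.0, -2.681]
force: [-0.7, 0.3, 1.0]
grip_width: -0.0
```

```bash
cat >> h.py <<'E'
A=np.radians(26.2); UX=np.array([np.cos(A),np.sin(A)]); UY=np.array([-np.sin(A),np.cos(A)]); O=np.array([.5344,.3563])
def tk(P): r=np.asarray(P)[:2]-O; return np.r_[UX@r,UY@r,P[2]]*1000
def wd(x,y,z): return np.r_[O+x*UX+y*UY,z]
E
python3 - <<'E'
from workcell import bot
from h import *
g=grab(bot,"w8"); s=bot.observe(); print(tk(s["position"]),s["grip_width"],s["force"])
print(proj(g,np.array([wd(0,0,.008),wd(29,-88,.036),wd(.0265,.0537,.035),wd(.0265,.0537,.038), s["position"]]))/.64)
cv2.imwrite("pics/w8b.png",cv2.resize(cv2.convertScaleAbs(g["image"][:,:,::-1],alpha=1.3),(800,600),interpolation=cv2.INTER_CUBIC))
f=bot.grab_frame("top"); cv2.imwrite("pics/top8.png",cv2.resize(f["image"][150:260,200:330,::-1],None,fx=5,fy=5,interpolation=cv2.INTER_CUBIC))
E
```

```text
17.55 [0.52366666 0.43792905 0.10735153] [ 3.14148389e+00  2.07267242e-04 -2.68118367e+00]
[ 26.68451778  78.08084275 107.88209653] -0.0003056201970440918 [-0.35443312 -0.4374813   0.31240728]
[[  236.68658362   245.04684644]
 [-4604.17535204  1850.33311775]
 [  336.43517205   310.54226431]
 [  335.77636045   312.55638176]
 [  387.12369213   381.05117835]]
```

View pics/w8b.png

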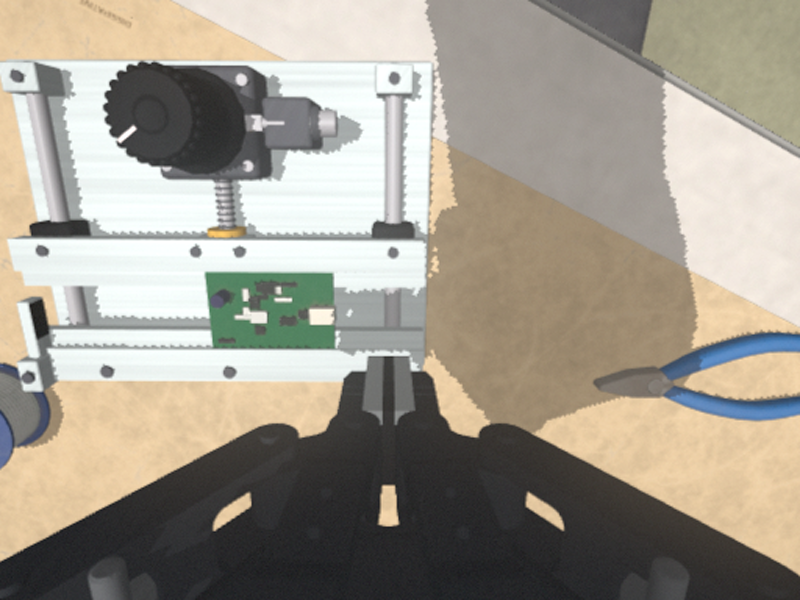

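Request:
servo_tool([
  [[0,0,3,0,0,0],[0,0,2.5,0,0,0],[0,0,1.6,0,0,0],[0,0,0,0,0,0],[0,0,0,0,0,0]],
])

```text
clock: 18.27
position: [0.524, 0.4382, 0.037]
tool_rot: [3.141, 0.001, -2.681]
force: [1.1, -0.0, -0.4]
grip_width: 0.0002
```

```bash
cat > v.py <<'E'
from workcell import bot
from h import *
import sys
n=sys.argv[1]
s=bot.observe(); g=grab(bot,n); print(tk(s["position"]).round(2),"F",s["force"].round(2), "Ftrk",(UX@s["force"][:2]).round(2),(UY@s["force"][:2]).round(2))
cv2.imwrite(f"pics/{n}b.png",cv2.resize(cv2.convertScaleAbs(g["image"][:,:,::-1],alpha=1.3),(800,600),interpolation=cv2.INTER_CUBIC))
E
python3 v.py w9
```

```text
18.275 [0.52396347 0.43824379 0.0369659 ] [ 3.14121546e+00  1.38862064e-03 -2.68112983e+00]
[26.81 78.13 36.97] F [ 1.09 -0.05 -0.44] Ftrk 0.96 -0.52
```

View pics/w9b.png

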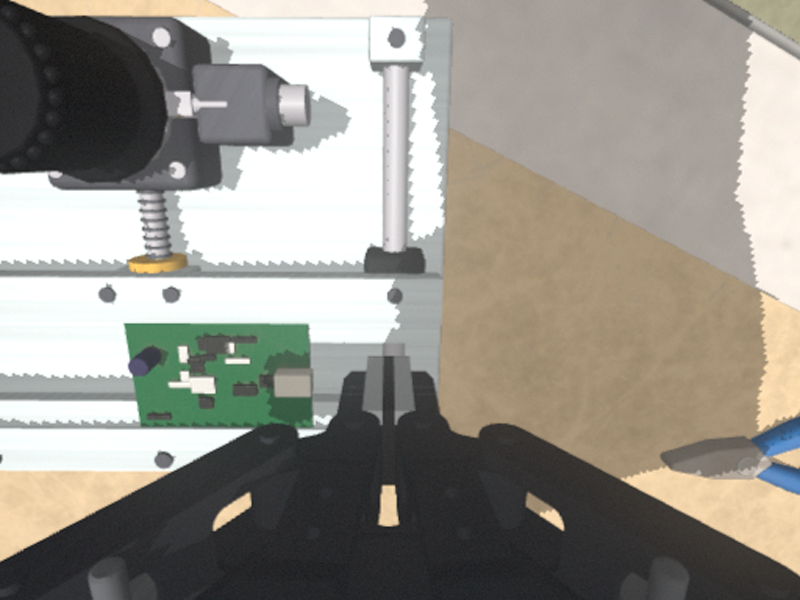

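Request:
servo_tool([
  [[0,0,0.3,0,0,0],[0,-0.5,0,0,0,0],[0,-0.4,0,0,0,0],[0,0,0,0,0,0]],
])

```text
clock: 18.82
position: [0.5278, 0.4292, 0.0329]
tool_rot: [-3.141, 0.0, -2.682]
force: [0.4, 0.2, 0.3]
grip_width: 0.0003
```

```bash
python3 v.py w10
```

```text
18.825 [0.52784936 0.42917932 0.03287098] [-3.14131031e+00  4.54508355e-05 -2.68174646e+00]
[26.3  68.28 32.87] F [0.39 0.15 0.34] Ftrk 0.42 -0.04
```

View pics/w10b.png

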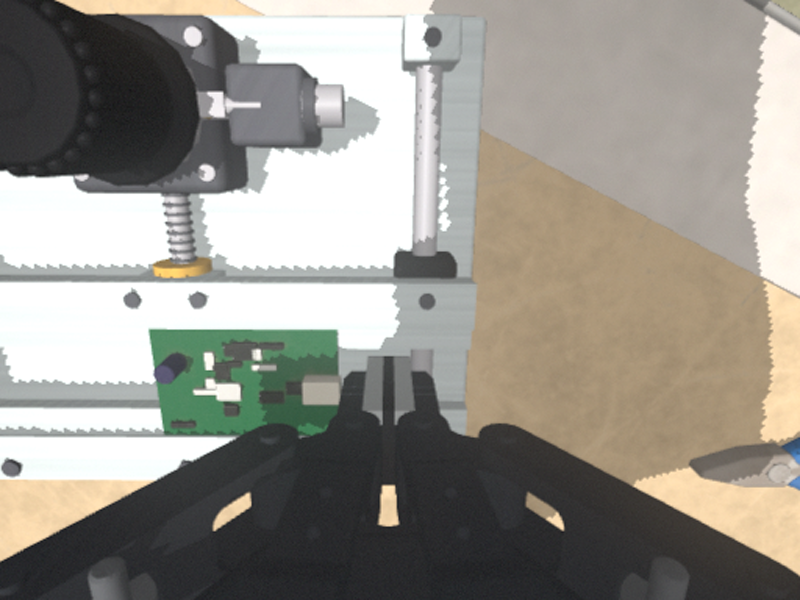

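Request:
servo_tool([
  [[0,-0.3,-0.12,0,0,0],[0,-0.3,0,0,0,0],[0,-0.3,0,0,0,0],[0,-0.3,0,0,0,0],[0,0,0,0,0,0]],
])

```text
clock: 19.5
position: [0.5329, 0.4187, 0.034]
tool_rot: [-3.141, -0.0, -2.681]
force: [-0.8, -0.6, 0.6]
grip_width: -0.0005
```

```bash
python3 v.py w11
```

```text
19.5 [0.53293978 0.41873909 0.03400429] [-3.14145873e+00 -3.21849399e-05 -2.68133392e+00]
[26.26 56.67 34.  ] F [-0.84 -0.56  0.6 ] Ftrk -1.0 -0.14
```

View pics/w11b.png

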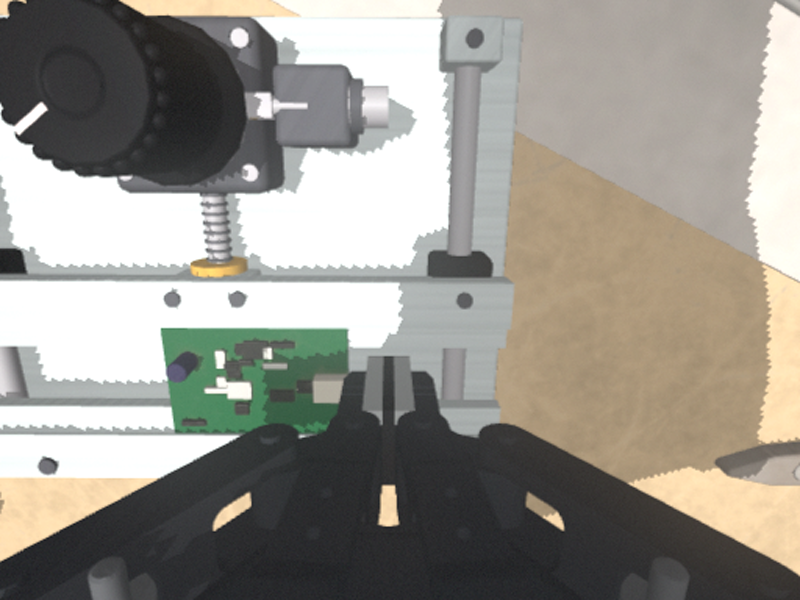

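Request:
servo_tool([
  [[0,-0.4,0,0,0,0],[0,-0.4,0,0,0,0],[0,-0.4,0,0,0,0],[0,-0.4,0,0,0,0],[0,-0.4,0,0,0,0]],
])

```text
clock: 20.18
position: [0.5418, 0.4009, 0.034]
tool_rot: [3.142, -0.0, -2.681]
force: [-0.4, 0.5, -0.3]
grip_width: 0.0001
```

Request:
servo_tool([
  [[0,-0.4,0,0,0,0],[0,-0.4,0,0,0,0],[0,-0.4,0,0,0,0],[0,-0.4,0,0,0,0],[0,-0.4,0,0,0,0]],
])

```text
clock: 20.8
position: [0.5506, 0.383, 0.034]
tool_rot: [3.142, -0.0, -2.681]
force: [-1.2, 0.8, 0.2]
grip_width: 0.0001
```

Request:
servo_tool([
  [[0,-0.4,0,0,0,0],[0,-0.4,0,0,0,0],[0,-0.4,0,0,0,0],[0,0,0,0,0,0],[0,0,0,0,0,0]],
])

```text
clock: 21.42
position: [0.556, 0.3724, 0.034]
tool_rot: [-3.142, 0.0, -2.681]
force: [0.0, -0.3, -0.4]
grip_width: -0.0002
```

```bash
python3 v.py w12
```

```text
21.425 [0.55600893 0.37244758 0.03404634] [-3.14153083e+00  2.24528683e-04 -2.68101461e+00]
[26.52  4.95 34.05] F [ 0.03 -0.28 -0.44] Ftrk -0.09 -0.27
```

View pics/w12b.png

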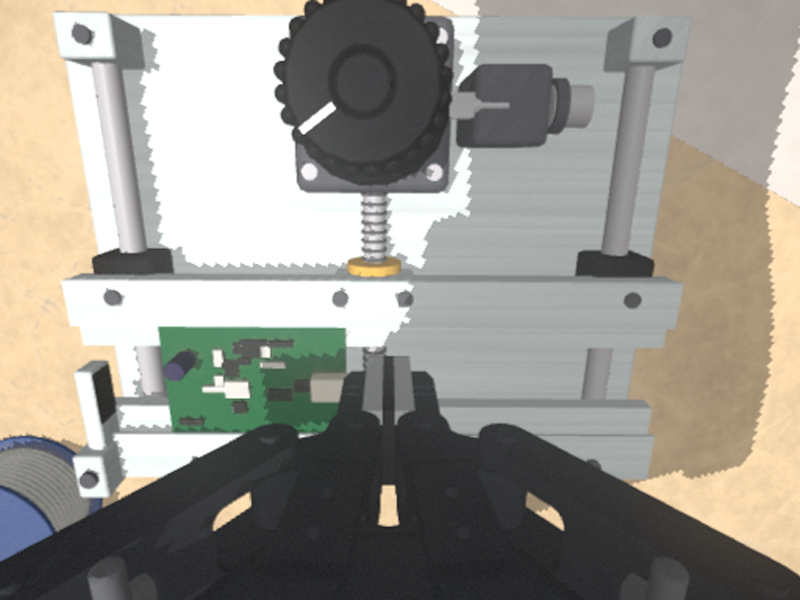

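Request:
servo_tool([
  [[0,-0.4,0,0,0,0],[0,-0.4,0,0,0,0],[0,-0.4,0,0,0,0],[0,-0.2,0,0,0,0],[0,0,0,0,0,0]],
])

```text
clock: 22.1
position: [0.5622, 0.3597, 0.034]
tool_rot: [-3.142, 0.0, -2.681]
force: [0.6, -0.0, -0.9]
grip_width: 0.0
```

```bash
python3 v.py w13; python3 - <<'E'
import cv2
im=cv2.imread("pics/w13.png")[170:330,40:240]
cv2.imwrite("pics/w13c.png",cv2.resize(im,None,fx=4,fy=3.7,interpolation=cv2.INTER_CUBIC))
E
```

```text
22.1 [0.56224412 0.35970302 0.03399389] [-3.14151642e+00  3.91994972e-06 -2.68126873e+00]
[26.49 -9.24 33.99] F [ 0.62 -0.04 -0.86] Ftrk 0.54 -0.3
```

View pics/w13c.png

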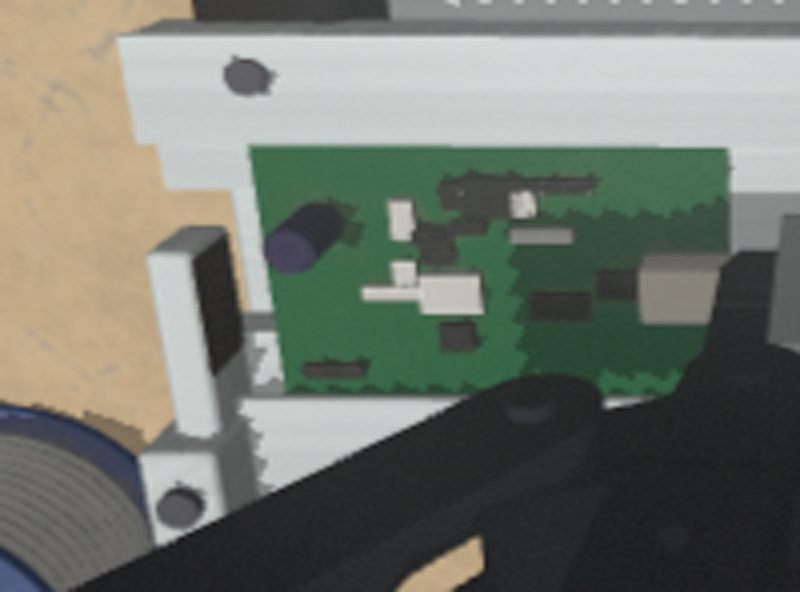

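Request:
servo_tool([
  [[0,-0.1,0,0,0,0],[0,-0.1,0,0,0,0],[0,0,0,0,0,0],[0,0,0,0,0,0]],
])

```text
clock: 22.65
position: [0.563, 0.3581, 0.034]
tool_rot: [-3.142, -0.0, -2.681]
force: [0.5, 0.8, -0.3]
grip_width: 0.0
```

```bash
python3 v.py w14; python3 - <<'E'
import cv2
im=cv2.imread("pics/w14.png")[220:290,70:150]
cv2.imwrite("pics/w14c.png",cv2.resize(im,None,fx=8,fy=8,interpolation=cv2.INTER_CUBIC))
E
```

```text
22.65 [0.56301395 0.35809046 0.03398925] [-3.14153223e+00 -3.34324879e-06 -2.68098811e+00]
[ 26.46 -11.03  33.99] F [ 0.52  0.83 -0.35] Ftrk 0.83 0.51
```

View pics/w14c.png

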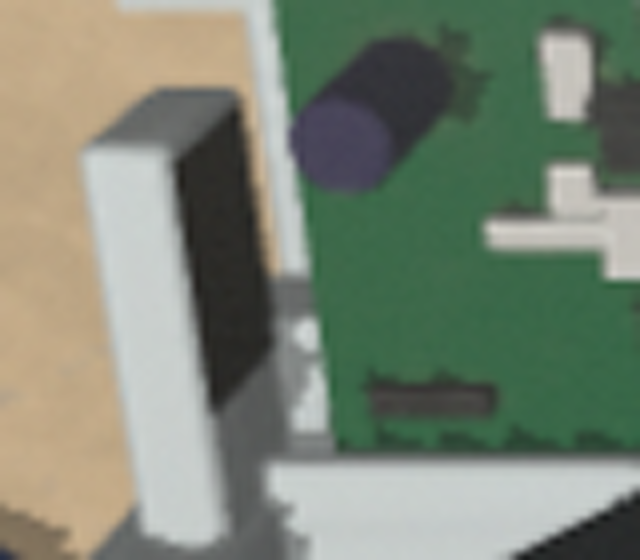

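Request:
servo_tool([
  [[0,-0.1,0,0,0,0],[0,-0.05,0,0,0,0],[0,0,0,0,0,0],[0,0,0,0,0,0]],
])

```text
clock: 23.2
position: [0.5637, 0.3567, 0.034]
tool_rot: [-3.142, -0.0, -2.681]
force: [-0.1, 0.1, 0.4]
grip_width: 0.0
```

Request:
servo_tool([
  [[0,-0.05,0,0,0,0],[0,0,0,0,0,0],[0,0,0,0,0,0]],
])

```text
clock: 23.58
position: [0.5639, 0.3563, 0.034]
tool_rot: [-3.142, -0.0, -2.681]
force: [0.2, 0.2, 0.3]
grip_width: 0.0003
```

```bash
python3 v.py w15; python3 - <<'E'
import cv2
im=cv2.imread("pics/w15.png")[220:290,70:150]
cv2.imwrite("pics/w15c.png",cv2.resize(im,None,fx=8,fy=8,interpolation=cv2.INTER_CUBIC))
E
```

```text
23.575 [0.56387099 0.35630955 0.03397125] [-3.14154699e+00 -5.98118282e-05 -2.68101386e+00]
[ 26.45 -13.    33.97] F [0.18 0.25 0.34] Ftrk 0.27 0.14
```

View pics/w15c.png

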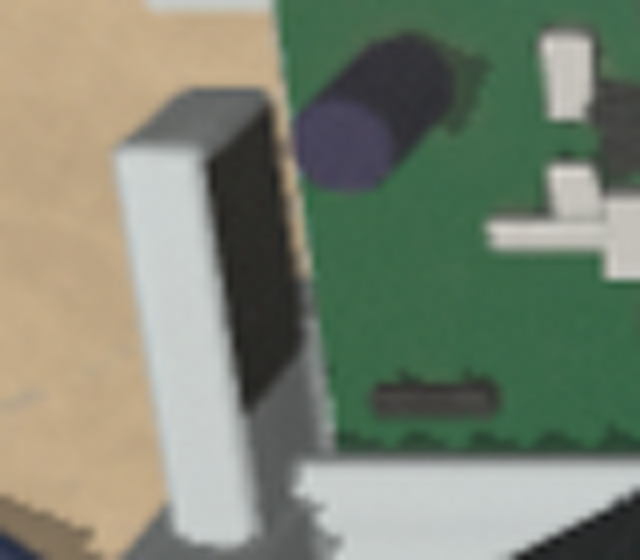

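Request:
servo_tool([
  [[0,-0.05,0,0,0,0],[0,0,0,0,0,0],[0,0,0,0,0,0]],
])

```text
clock: 24.0
position: [0.5641, 0.3559, 0.034]
tool_rot: [-3.142, -0.0, -2.681]
force: [0.6, 0.2, 0.1]
grip_width: 0.0001
```

Request:
servo_tool([
  [[0,-0.03,0,0,0,0],[0,0,0,0,0,0],[0,0,0,0,0,0]],
])

```text
clock: 24.38
position: [0.5643, 0.3556, 0.034]
tool_rot: [-3.142, 0.0, -2.681]
force: [-0.4, 0.7, 0.4]
grip_width: 0.0001
```

```bash
python3 v.py w16; python3 - <<'E'
import cv2
im=cv2.imread("pics/w16.png")[220:290,70:150]
cv2.imwrite("pics/w16c.png",cv2.resize(im,None,fx=8,fy=8,interpolation=cv2.INTER_CUBIC))
E
```

```text
24.375 [0.56426101 0.35561    0.03401655] [-3.14154114e+00  3.49807344e-05 -2.68097077e+00]
[ 26.49 -13.8   34.02] F [-0.35  0.67  0.4 ] Ftrk -0.02 0.76
```

View pics/w16c.png

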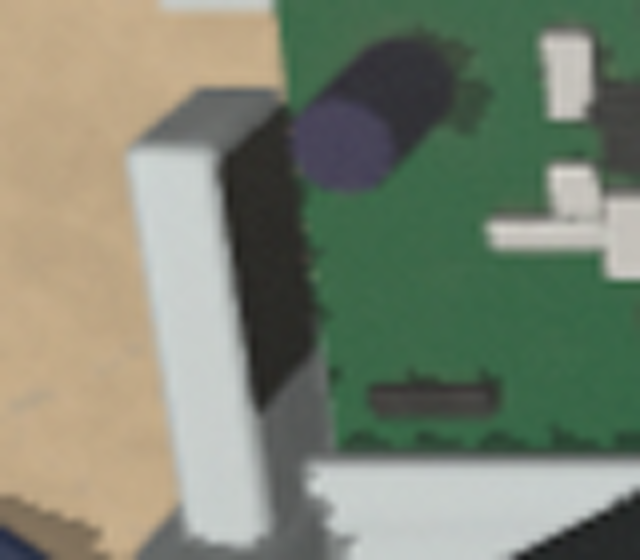

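Request:
servo_tool([
  [[0,-0.03,0,0,0,0],[0,0,0,0,0,0],[0,0,0,0,0,0]],
])

```text
clock: 24.8
position: [0.5644, 0.3553, 0.034]
tool_rot: [-3.142, -0.0, -2.681]
force: [0.2, 0.8, 0.4]
grip_width: 0.0002
```

```bash
python3 - <<'E'
from workcell import bot
from h import *
for i in range(4):
    s=bot.observe(); print(tk(s["position"]).round(2),(UY@s["force"][:2]).round(2)); bot.grab_frame("wrist")
E
```

```text
[ 26.47 -14.12  34.  ] 0.61
[ 26.44 -14.16  33.99] 0.49
[ 26.47 -14.08  34.01] 0.0
[ 26.47 -14.1   34.  ] 0.51
```

Request:
servo_tool([
  [[0,-0.03,0,0,0,0],[0,0,0,0,0,0],[0,0,0,0,0,0]],
])

```text
clock: 25.38
position: [0.5645, 0.3551, 0.034]
tool_rot: [-3.142, -0.0, -2.681]
force: [-0.7, 0.8, 0.6]
grip_width: 0.0001
```

```bash
python3 - <<'E'
from workcell import bot
from h import *
for i in range(4):
    s=bot.observe(); print(tk(s["position"]).round(2),(UY@s["force"][:2]).round(2)); bot.grab_frame("wrist")
E
```

```text
[ 26.46 -14.4   33.98] 1.02
[ 26.46 -14.42  33.97] -0.33
[ 26.47 -14.4   34.01] 0.96
[ 26.47 -14.38  33.98] 0.39
```

Not yet felt; a few more small steps.

Request:
servo_tool([
  [[0,-0.04,0,0,0,0],[0,0,0,0,0,0],[0,0,0,0,0,0]],
])

```text
clock: 25.95
position: [0.5647, 0.3547, 0.034]
tool_rot: [-3.142, -0.0, -2.681]
force: [0.2, -0.8, 0.5]
grip_width: -0.0002
```

```bash
python3 - <<'E'
from workcell import bot
from h import *
for i in range(4):
    s=bot.observe(); print(tk(s["position"]).round(2),(UY@s["force"][:2]).round(2)); bot.grab_frame("wrist")
E
python3 v.py w17; python3 - <<'E'
import cv2
im=cv2.imread("pics/w17.png")[220:290,70:150]
cv2.imwrite("pics/w17c.png",cv2.resize(im,None,fx=8,fy=8,interpolation=cv2.INTER_CUBIC))
E
```

```text
[ 26.48 -14.82  33.99] -0.78
[ 26.47 -14.81  34.  ] 0.42
[ 26.49 -14.8   33.99] 0.12
[ 26.47 -14.82  33.99] 1.21
26.15 [0.56470418 0.35467932 0.03399029] [-3.14152953e+00  3.91706232e-06 -2.68101472e+00]
[ 26.48 -14.83  33.99] F [ 0.05 -0.06  0.21] Ftrk 0.02 -0.08
```

View pics/w17c.png

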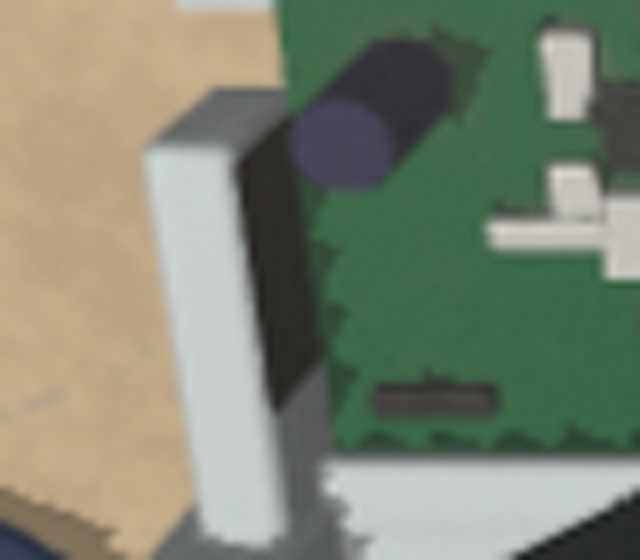

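View pics/w17b.png

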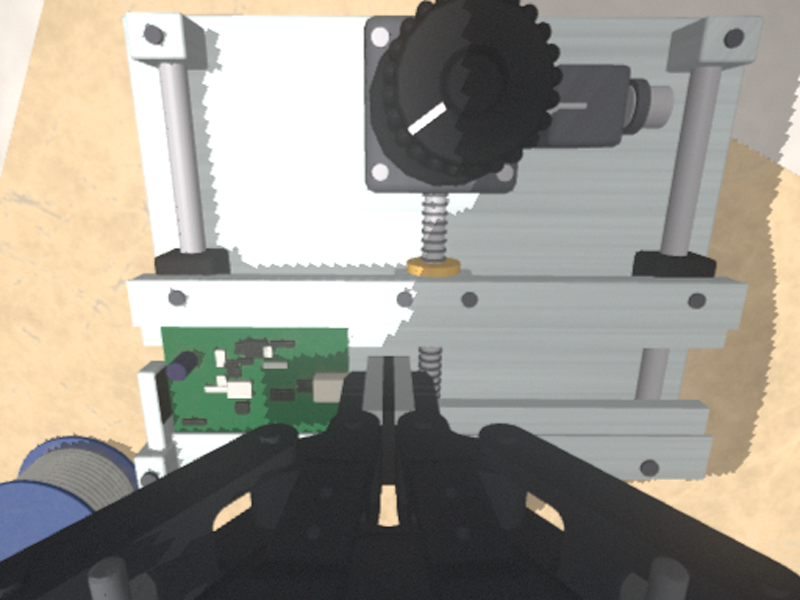

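Request:
servo_tool([
  [[0,-0.04,0,0,0,0],[0,0,0,0,0,0],[0,0,0,0,0,0]],
])

```text
clock: 26.58
position: [0.5648, 0.3545, 0.034]
tool_rot: [3.141, 0.0, -2.681]
force: [-0.4, 0.6, 0.3]
grip_width: -0.0
```

```bash
cat > f.py <<'E'
from workcell import bot
from h import *
L=[]
for i in range(4):
    s=bot.observe(); L.append((UY@s["force"][:2])); bot.grab_frame("wrist")
print(tk(s["position"]).round(2),np.round(L,2),np.mean(L))
E
python3 f.py
```

```text
[ 26.46 -15.09  33.98] [0.69 0.97 2.61 1.38] 1.4145529719141643
```

Request:
servo_tool([
  [[0,-0.04,0,0,0,0],[0,0,0,0,0,0],[0,0,0,0,0,0]],
])

```text
clock: 27.15
position: [0.5649, 0.3542, 0.034]
tool_rot: [3.141, -0.0, -2.681]
force: [-2.6, 4.2, 0.3]
grip_width: -0.0
```

```bash
python3 f.py
```

```text
[ 26.62 -16.05  34.17] [ 4.86  4.39 -0.68  1.39] 2.492059930902159
```

```bash
python3 v.py w18; python3 - <<'E'
import cv2
im=cv2.imread("pics/w18.png")[200:300,80:260]
cv2.imwrite("pics/w18c.png",cv2.resize(im,None,fx=4.4,fy=4.4,interpolation=cv2.INTER_CUBIC))
E
```

```text
27.35 [0.5653432  0.35368628 0.03421085] [-3.14116359e+00  2.43881229e-04 -2.68124753e+00]
[ 26.61 -16.01  34.21] F [-0.59  0.23  2.61] Ftrk -0.43 0.47
```

View pics/w18c.png

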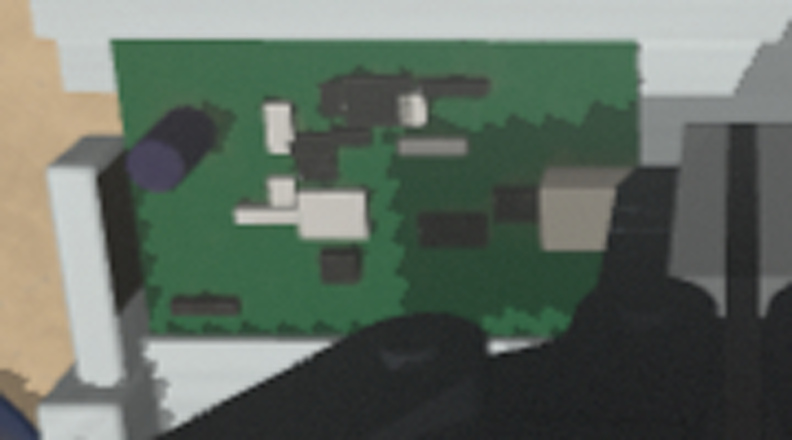

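```bash
python3 f.py; python3 o.py
```

```text
[ 26.59 -15.91  34.14] [ 0.72  0.19  0.71 -0.75] 0.21876412718639193
27.6 F [-0.21 -0.83  4.17] M [-0.0821  0.1077 -0.0543] yaw [-1.7998e+02  1.0000e-02 -1.5362e+02] p [0.5653 0.3538 0.0341] w 0.0001 q7 1.328 e7 0.0072
```

Request:
servo_tool([
  [[0,0.1,0,0,0,0],[0,0.2,0,0,0,0],[0,0.4,0,0,0,0],[0,0,0,0,0,0]],
])

```text
clock: 28.1
position: [0.5615, 0.3609, 0.0339]
tool_rot: [3.141, -0.0, -2.68]
force: [-0.6, 0.2, -0.3]
grip_width: -0.0001
```

```bash
python3 v.py w19; python3 - <<'E'
import cv2
im=cv2.imread("pics/w19.png")[200:300,60:240]
cv2.imwrite("pics/w19c.png",cv2.resize(im,None,fx=4.4,fy=4.4,interpolation=cv2.INTER_CUBIC))
E
```

```text
28.1 [0.56151014 0.36086276 0.03385963] [ 3.14127607e+00 -1.87177592e-04 -2.68029235e+00]
[26.34 -7.88 33.86] F [-0.58  0.18 -0.3 ] Ftrk -0.44 0.42
```

View pics/w19c.png

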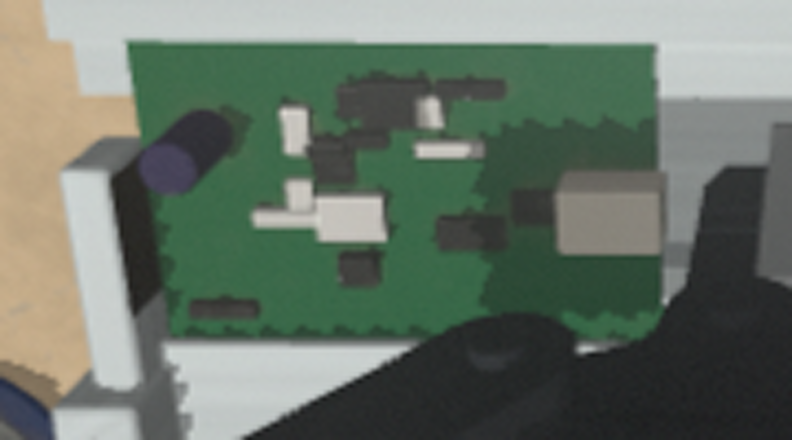

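Request:
servo_tool([
  [[0,0.3,0,0,0,0],[0,0,-3,0,0,0],[0,0,-4,0,0,0],[0,0,-4,0,0,0],[0,0,0,0,0,0]],
])

```text
clock: 28.78
position: [0.5619, 0.364, 0.1473]
tool_rot: [3.141, 0.005, -2.681]
force: [0.2, -0.1, -0.2]
grip_width: 0.0004
```

Request:
servo_tool([
  [[0,0,0,0,0,0],[0,0,0,0,0,0]],
])

```text
clock: 29.02
position: [0.5601, 0.3627, 0.1429]
tool_rot: [-3.141, -0.002, -2.681]
force: [-0.0, -0.2, -0.6]
grip_width: 0.0001
```

```bash
python3 v.py w20; python3 - <<'E'
import cv2
im=cv2.imread("pics/w20.png")[20:250,80:400]
cv2.imwrite("pics/w20c.png",cv2.resize(im,None,fx=2.5,fy=2.5,interpolation=cv2.INTER_CUBIC))
E
```

```text
29.025 [0.56013383 0.36266837 0.14285065] [-3.14128756e+00 -1.68545410e-03 -2.68094809e+00]
[ 25.9   -5.65 142.85] F [-0.03 -0.18 -0.57] Ftrk -0.11 -0.15
```

View pics/w20c.png

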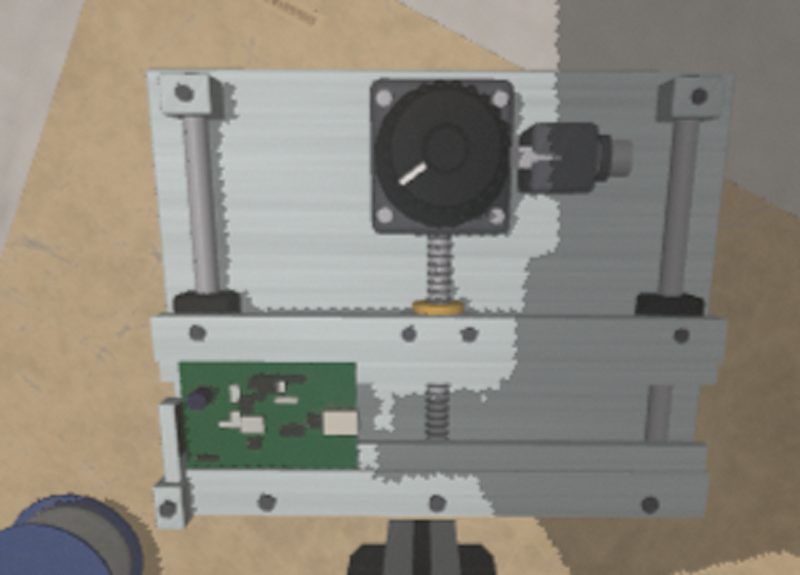

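```bash
python3 - <<'E'
from h import *
g=pickle.load(open("w20.pkl","rb"))
c=lambda u,v:(80+(u+.5)/2.5-.5,20+(v+.5)/2.5-.5)
K=at(g,c(444,148),.083);M=at(g,c(402,183),.083); M2=at(g,c(424,166),.083)
print(K,np.degrees(np.arctan2(*(M-K)[1::-1])),np.degrees(np.arctan2(*(M-M2)[1::-1])))
for n,p,z in [("lead",(182,415),.032),("trail",(357,400),.032),("rail lip",(400,386),.0343),("fix lip",(400,472),.0343),("hr",(682,336),.0343),("hr",(197,334),.0343),("hf",(650,506),.0343),("hf",(267,503),.0343),("hf",(437,504),.0343),("stop",(182,440),.034)]:
    print(n,tk(at(g,c(*p),z)).round(2))
g=pickle.load(open("w1.pkl","rb"))
d=lambda u,v:(170+(u+.5)/3.6-.5, 160+(v+.5)/3.6-.5)
for n,p in [("hr",(588,-30)),("hr",(225,295)),("hf",(704,119)),("hf",(396,379)),("hf",(527,268))]:
    print(n,tk(at(g,d(*p),.0343)).round(2))
E
```

```text
[0.48228432 0.33074585 0.083     ] -25.253995932610664 -27.327480287485365
lead [ 26.93 -88.71  32.  ]
trail [ 21.29 -27.64  32.  ]
rail lip [ 15.68 -12.66  34.3 ]
fix lip [ 46.9  -12.79  34.3 ]
hr [-1.9  81.85 34.3 ]
hr [ -1.96 -80.53  34.3 ]
hf [59.48 76.59 34.3 ]
hf [ 58.86 -60.37  34.3 ]
hf [59.01  0.39 34.3 ]
stop [ 35.43 -88.83  34.  ]
hr [-5.41 80.84 34.3 ]
hr [ -5.87 -80.04  34.3 ]
hf [58.68 76.48 34.3 ]
hf [ 58.93 -60.13  34.3 ]
hf [58.7   0.56 34.3 ]
```

```bash
python3 -c "
from workcell import bot
print(bot.observe()['force'],bot.observe()['qd'].round(3)); print(bot.job_done())"
```

```text
[ 0.13052345 -0.49188396  0.50092126] [ 0.    -0.002 -0.001 -0.003 -0.001  0.002 -0.   ]
the job is handed in; nothing more can be done
None
```

I wound the knob clockwise seven clicks, until the torque only climbed. It reached about 0.083 N m a quarter click past the seventh click, roughly 25 N on the board. I then turned it back 58.5°, three clicks from that last click, and let go. With the fingers shut I pushed the board by its connector to the end stop, then backed off and lifted clear. The job was handed in at about 29 s.

**Last checks before handing in:**
- **Knob:** the index mark stood about 72° clockwise of its start, which is the expected net four clicks (seven in, three back).
- **Rail:** it had moved about 3.5 mm in the camera images, against 3.6 mm expected for four clicks. The images are too coarse to confirm 0.3 mm on their own, so that tolerance rests on the click count and the mark.
- **Board:** it looked flat in the last pictures. Its leading edge measured at y ≈ -88.7 mm against a stop at -88 mm, which is contact within the camera error. Its trailing edge was at -27.6 mm, against -28 mm expected.
- **Robot:** it was clear of the track, with force readings at noise level.
- **Reel, cutters and bottle:** the arm touched none of them; I did not measure their positions again at the end.

**One thing that looked wrong:** on the last push step the force rose to about 5 N. It then fell away as the tool crept about 0.6 mm forward, with up to 4 N vertically, so the finger probably slipped a little on the connector. The picture after backing off showed the board still flat and against the stop.

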